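# Bank a coin roll in the counter's key-operated deposit box

### The job

Bank the coin roll: put it into the hopper of the deposit box so that it rests on the closed shutter, then take the key from its stand, push it fully home into the box's lock past its sticky pins, and turn it clockwise a quarter turn so that the shutter slides open and the roll falls into the tray below. Finish while still gripping the key and holding it turned, because the lock springs back when let go. Leave the other things on the counter where they are.

Things in the scene. Friction and masses are not known exactly. Their poses are not given: they have to be found in the camera images.
- deposit_box: grey steel deposit box, fixed to the counter, 116 (x) x 212 (y) x 124 mm high, closed on top except for the square hopper in its left half (+y) and the lock in its right half (-y); a clear window in its front shows the tray. Origin: centre of its underside; its front faces -x, z up
- hopper (a point): centre of the hopper's open mouth, 124 mm above the counter: a 78 mm square shaft, 34 mm deep, closed at the bottom by the shutter. A coin roll stood on the shutter sticks 16 mm out of the mouth. Axes as the box's
- tray (a point): centre of the tray's floor below the hopper, 6 mm above the counter, 118 mm below the mouth; the tray is about 104 x 94 mm. Axes as the box's
- keyway (a point): point on the lock's axis in the top face of its brass cylinder (36 mm across), 124 mm above the counter; x axis along the keyway's long side, z up, turns with the cylinder. The keyway, 17.6 x 7.6 mm with a small flared mouth, takes the key to its shoulder (29 mm), either way round. Two sticky pins in it: see pins
- pins (a point): point in the keyway 17 mm below the lock's top face, midway between two round-nosed pins that stick 2.6 mm into it from its long flanks, 13 and 21 mm deep. Pushed straight down the key needs up to some 20 N to pass them, about half of that if it is rocked some 7 degrees to and fro while pushed; once pushed back a pin stays back
- lock (a joint): turn of the lock cylinder in rad: 0 at rest, grows clockwise seen from above, stop at 1.6; a spring of 0.06 N m at rest and 0.12 N m at the stop turns it back. The key has some 0.1 rad of play in the keyway, so turn until the stop is felt
- shutter (a joint): shutter, a flat steel plate that is the hopper's floor: travel in m, 0 closed; geared to the lock, it slides to the box's -y by 55 mm per rad of the lock's turn (88 mm, fully open, at the stop), so that what stands on it drops into the tray at the end of the turn; it slides shut again with the lock
- key_stand: light wooden block, fixed, 56 (x) x 50 (y) x 36 mm high, in whose slot the key stands. Origin: centre of its underside
- key: key, 0.07 kg, standing upright in the stand. Origin on its axis, at the underside of its shoulder (the shoulder rests on the stand, 36 mm above the counter, and when home on the lock's top face). Blade: 16 (x) x 6 (y) mm, 29 mm long, pointing to -z, with a rounded end. Shoulder 30 x 12 mm, 6 mm high. Above it the black head: 32 (x) x 10 (y) mm, from 6 to 42 mm above the origin; grip it across its 10 mm (y)
- key_grip (a point): middle of the key's head, 28 mm above the key's origin; axes as the key's
- coin_roll: paper-wrapped coin roll, upright cylinder, 26 mm across, 50 mm high, 0.13 kg. Origin: centre of its underside
- roll_mid (a point): middle of the coin roll, 25 mm above its origin along its axis
- calculator: bystander: desk calculator, 147 x 103 x 19 mm, lying beside the deposit box
- gate_fob: bystander: black gate remote, 26 x 64 x 14 mm, lying between the key stand and the coin roll
- staple_carton: bystander: small carton of staples, 40 x 62 x 18 mm
- mug: bystander: white mug, 82 x 114 x 91 mm, at the left
- stapler: bystander: desk stapler, 36 x 142 x 53 mm, behind the deposit box

How it is judged (in metres and radians):
On the way, in this order (a step that is already met when the one before it is completed fails the run):
1. the coin roll rests in the hopper on the closed shutter, let go (x of roll_mid in the frame of hopper between -0.04 and 0.04 m and y of roll_mid in the frame of hopper between -0.04 and 0.04 m and z of roll_mid in the frame of hopper between -0.04 and 0.003 m and contact force between the fingers and coin_roll below 0.1 N and value of joint shutter below 0.01 m and linear speed of coin_roll below 0.05 m/s), for 0.2 s.
2. the key is fully home in the lock, before it is turned (z of key in the frame of keyway below 0.003 m and horizontal distance between key and keyway below 0.004 m and angle between key's own z axis and vertical below 0.15 rad and value of joint lock below 0.5 rad), for 0.1 s.
At the end, for the whole second after the job is handed in: Lock held turned past 1.3 rad (75 deg), shutter over 70 mm open; key home (within 4 mm of the lock's face and axis, upright) and gripped by the fingers; the coin roll in the tray below the shutter (its middle under 50 mm above the tray floor); each bystander within 30 mm of its start (value of joint lock above 1.3 rad and value of joint shutter above 0.07 m and z of key in the frame of keyway below 0.004 m and horizontal distance between key and keyway below 0.004 m and angle between key's own z axis and vertical below 0.15 rad and contact force between the fingers and key above 1 N and z of roll_mid in the frame of tray below 0.05 m and x of roll_mid in the frame of tray between -0.06 and 0.06 m and y of roll_mid in the frame of tray between -0.06 and 0.06 m and distance of each of calculator, gate_fob, staple_carton, mug, stapler from where it was at the start of the episode below 0.03 m); the arm keeps its last pose, push and grip.
It fails at once if a bystander was pushed away or knocked over (distance of any of calculator, gate_fob, staple_carton, mug, stapler from where it was at the start of the episode above 0.03 m or angle between mug's own z axis and vertical above 0.5 rad).
It also fails if it takes over 72 s, if anything falls off the work surface, if the arm or the gripper's body presses on something with over 40 N, if the wrist force passes 120 N, or if a joint passes its speed limit or range.

### The arm

A 6-joint arm with a two-finger parallel gripper is mounted at the origin on a cart in front of the work surface, level with it; the furniture and walls round the work are solid. World frame = base frame: x ahead of the robot, y to its left, z up, the work surface at z = 0. Lengths are in mm, angles in rad, forces in N, time in s.
With the tool pointing down it reaches from about 350 to 850 mm from the base axis. Payload 8.1 kg.
Tool frame: the origin (TCP) lies between the finger pads; the fingertips stand robot.tips_ahead ahead of it and the grasp point (between the pads) lies 2 mm behind it (robot.tips_ahead is the distance from the TCP to the fingertips, in mm); x points along the fingers, y is the direction in which the jaws open and shut, and the axes are right-handed (so a half turn about x gives the same grasp; the last joint's range is limited). The gripper opens to 85 mm and grips with 20 to 120 N. Pads are 22 mm wide; open, the fingers measure 114 mm over their backs; the gripper's body (76 mm by 85 mm) begins 54 mm behind the grasp point. The pads swing forward as they close: fully open they stand 13 mm farther back than shut.
Start: joints at [-1.236, 0.13, 1.488, -0, 1.523, -0.085], TCP at [244.567, -547.898, 248.292] pointing down, gripper open.
Joint ranges: [-2.96, 2.96], [-0.89, 2.26], [0.02, 2.5], [-1.34, 4.48], [0, 2.73], [-2.66, 2.66]. Speed limits (rad/s): [2.39, 2.39, 2.79, 3.14, 3.14, 3.14].

### API

Orientations are given as a rotation vector (axis times angle).
In Python, from bench import robot gives the robot as it stands.
- The arm moves only by the shell command python3 -m jog 'ROWS' [OPENING]. ROWS is JSON, one flat list of numbers, 4 for each row, row after row: the shift along the tool's x, y, z in mm, then the turn about the tool's x in degrees. A call has 1 to 20 rows; each row shifts and turns the pose as measured when the row begins, along the tool's axes as they then stand; what a row does not reach is not made up. A row lasts 1/12 s, in which the tool goes at most 41.7 mm and 7.16 degrees, less where a joint would pass 70% of its speed; a pose out of reach is approached as far as the arm can. A call is refused whole if a number of a shift passes 41.7 or a number of a turn 7.16, either way. A call with a gripper value outside its range is refused whole. OPENING is the opening, from -1 (shut) to 1 (fully open), set as the call begins (- or left out, the last holds). The fingers move at their own pace and stop on an object; the grip force is fixed at half the most. Time passes only in rows, so rows that do not move let the fingers close. It gives the time, the measured TCP pose, the force and the opening at its end, in the units of the state.
- robot.state(): the state, without advancing time (a new reading comes with each control period).
- robot.get_image(name): name is "scene" or "top" or "wrist"; returns a dict with "img" (384x512x3 uint8, blue, green, red), "camera_matrix" (3x3 intrinsics, pixels), "extrinsics" (4x4, takes a point from camera to world coordinates); the wrist camera has in their place "tool_from_camera" (4x4, takes a point from camera to tool coordinates, whose origin is the TCP and whose axes are the tool frame's). Camera axes: x right, y down, z forward; pixel columns grow to the right and rows downward; lengths in mm; the calibration is good to about 2 mm. The wrist camera is an equidistant fisheye: a pixel r from the principal point sees the ray r / f radians off the axis. A picture is of the moment at which its call begins: read the wrist's pose just before it. There is no depth.
- robot.hand_in(): hands the job in, once; it reports no verdict.
The state is a dict: "time_s": time; "qpos": joint angles; "joint_vel": joint speeds; "joint_torque": joint torques, N m; "eef_pos": TCP position; "orientation": TCP orientation; "force": force on the tool from outside, world axes, zero at the start; "wrist_torque": the same for the moment, N m; "gripper_width": opening from 0.0 (shut) to 1.0 (fully open).
Only numpy, scipy, OpenCV 4.12 (cv2) and the standard library are available. Lean on these libraries where they do the work, as an engineer would, in place of code of your own. Each camera call takes 0.05 s, during which the arm holds its last target.

## Working session

There is one attempt and no reset: what is moved stays moved. The work goes in short steps, Python scripts to look and compute and a shell command to move; the robot and the scene stay as the last step left them, time stands still between calls to the robot, and variables do not carry over. Pictures are saved under pics/ and viewed, and the job is handed in when it is done.

```bash
ls; mkdir -p pics; python3 - <<'E'
from bench import robot
import cv2
print(robot.state(), robot.tips_ahead)
for n in ("scene","top","wrist"):
    d=robot.get_image(n); cv2.imwrite(f"pics/{n}0.png",d["img"])
    print(n,d["camera_matrix"],d.get("extrinsics",d.get("tool_from_camera")))
E
```

```text
pics
{'time_s': 0.0, 'qpos': array([-1.23638398e+00,  1.31144918e-01,  1.48928922e+00, -1.70801932e-05,
        1.52298656e+00, -8.53757658e-02]), 'joint_vel': array([-2.16073339e-04,  7.24878943e-06,  1.82657789e-04, -6.32558264e-05,
       -7.20120754e-04,  9.10068610e-04]), 'joint_torque': array([ 1.02787017e-03, -5.69402039e+01, -5.00548768e+01,  6.58815270e-05,
        1.51193870e-02, -3.05209042e-06]), 'eef_pos': array([ 244.39812252, -547.40244836,  247.24864321]), 'orientation': array([ 1.99033872,  0.42590269, -1.99083525]), 'force': array([-0.48988017, -0.22088087,  0.07070366]), 'wrist_torque': array([-0.01488704,  0.017135  , -0.02672171]), 'gripper_width': 0.9983362722084492} 17.0
scene [[354.47236421   0.         258.20621564]
 [  0.         354.47236421 194.11212249]
 [  0.           0.           1.        ]] [[-6.74821546e-01 -3.74595249e-01  6.35841396e-01 -8.37416029e+01]
 [-7.37980478e-01  3.41562124e-01 -5.81996674e-01  6.48386618e+02]
 [ 8.33851505e-04 -8.61982433e-01 -5.06937462e-01  6.36109995e+02]
 [ 0.00000000e+00  0.00000000e+00  0.00000000e+00  1.00000000e+00]]
top [[374.28086957   0.         260.60094519]
 [  0.         374.28086957 188.4641658 ]
 [  0.           0.           1.        ]] [[-2.67466704e-02 -9.94404421e-01  1.02198155e-01  4.27622866e+02]
 [-9.99263194e-01  2.94115659e-02  2.46582521e-02  1.88133874e+01]
 [-2.75260827e-02 -1.01463329e-01 -9.94458399e-01  1.52807535e+03]
 [ 0.00000000e+00  0.00000000e+00  0.00000000e+00  1.00000000e+00]]
wrist [[297.31863964   0.         254.36043311]
 [  0.         297.31863964 191.93677154]
 [  0.           0.           1.        ]] [[ 8.09360920e-04 -2.88409098e-01  9.57506938e-01 -1.25413954e+02]
 [ 9.99999658e-01  6.79515066e-05 -8.24811580e-04  2.85107237e-01]
 [ 1.72819125e-04  9.57507278e-01  2.88409054e-01 -7.34146926e+01]
 [ 0.00000000e+00  0.00000000e+00  0.00000000e+00  1.00000000e+00]]
```

View pics/scene0.png

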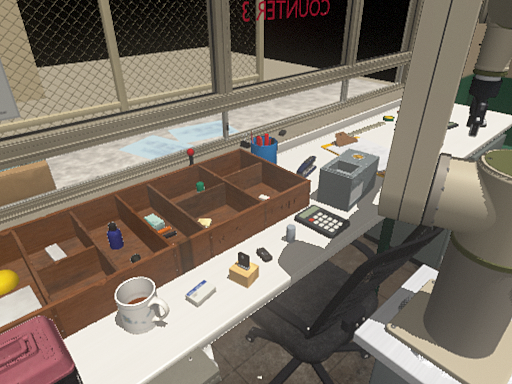

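View pics/top0.png

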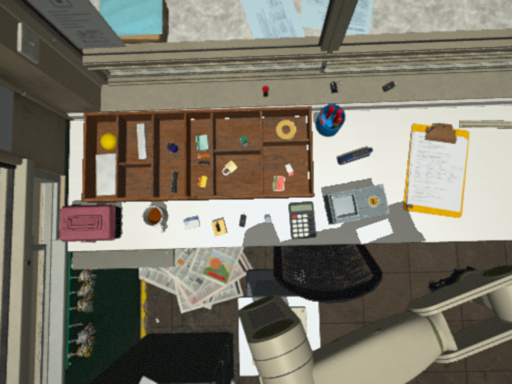

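View pics/wrist0.png

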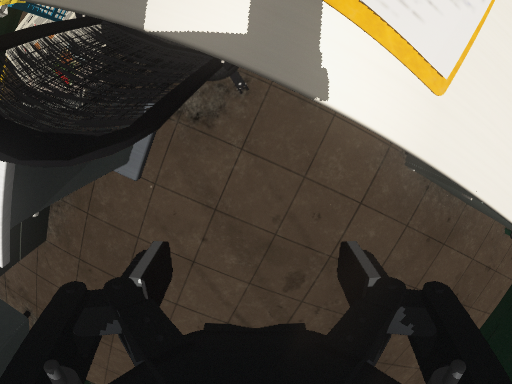

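The top view shows the box at about (355,203), the lock at (374,201), the hopper at (344,206), the roll at (267,218), the stand and key at (219,227), and the fob at (242,220). I'll zoom in and measure.

```bash
cat > h.py <<'E'
import numpy as np, cv2
from bench import robot
from scipy.spatial.transform import Rotation as R
def tool():
    s=robot.state(); T=np.eye(4); T[:3,:3]=R.from_rotvec(s["orientation"]).as_matrix(); T[:3,3]=s["eef_pos"]; return T
def cam(name):
    T=tool(); d=robot.get_image(name)
    E=d["extrinsics"] if name!="wrist" else T@d["tool_from_camera"]
    return d["img"],d["camera_matrix"],E
def ray(name,K,E,u,v):
    x=(u-K[0,2])/K[0,0]; y=(v-K[1,2])/K[1,1]
    if name=="wrist":
        r=np.hypot(x,y); s=np.sin(r)/r if r>1e-9 else 1; d=np.array([x*s,y*s,np.cos(r)])
    else: d=np.array([x,y,1.])
    return E[:3,3],E[:3,:3]@d
def at(name,K,E,u,v,z):
    o,d=ray(name,K,E,u,v); return o+d*(z-o[2])/d[2]
def proj(name,K,E,p):
    q=E[:3,:3].T@(np.asarray(p,float)-E[:3,3])
    if name=="wrist":
        r=np.hypot(q[0],q[1]); t=np.arctan2(r,q[2]); q=np.array([q[0]/r*t,q[1]/r*t,1])
    else: q=q/q[2]
    return K[0,0]*q[0]+K[0,2],K[1,1]*q[1]+K[1,2]
E
python3 - <<'E'
from h import *
im,K,E=cam("top")
cv2.imwrite("pics/t1.png",cv2.resize(im[175:250,185:315],None,fx=6,fy=6,interpolation=cv2.INTER_CUBIC))
cv2.imwrite("pics/t2.png",cv2.resize(im[170:250,280:400],None,fx=6,fy=6,interpolation=cv2.INTER_CUBIC))
im,K,E=cam("scene")
cv2.imwrite("pics/s1.png",cv2.resize(im[140:300,220:390],None,fx=3.7,fy=3.7,interpolation=cv2.INTER_CUBIC))
E
```

```text
(no output)
```

View pics/t1.png

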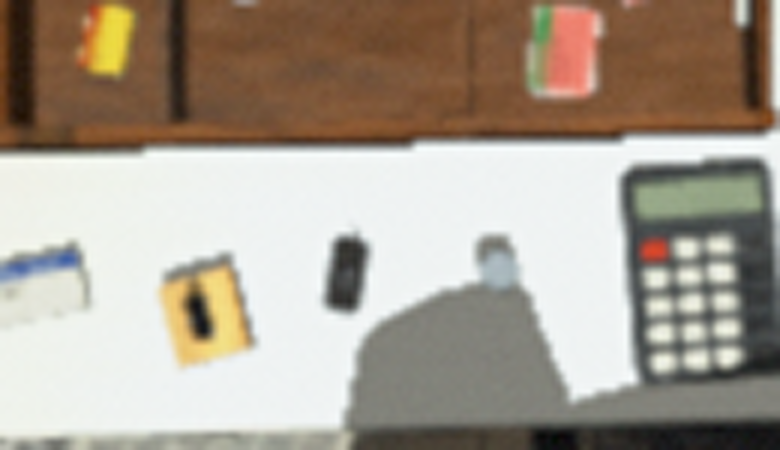

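View pics/t2.png

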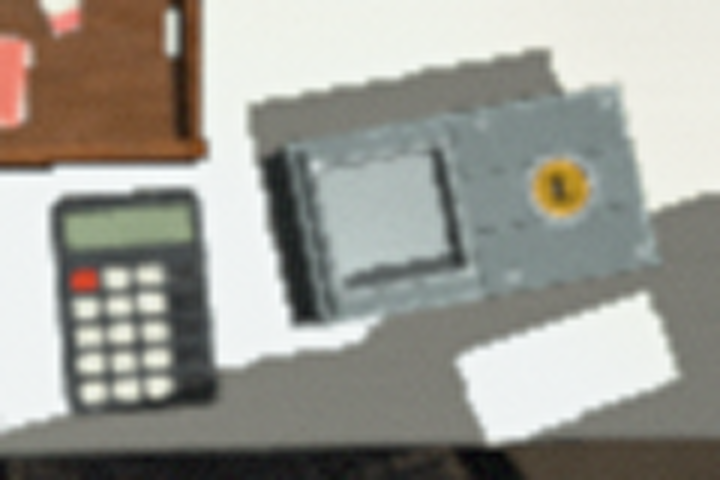

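View pics/s1.png

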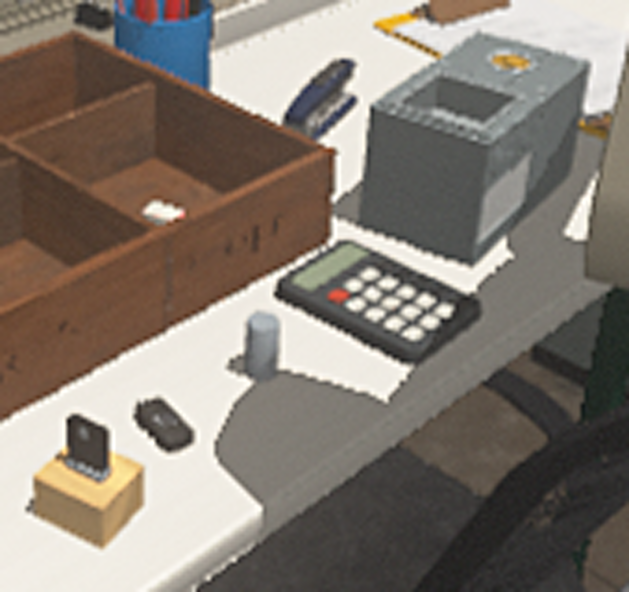

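```bash
python3 - <<'E'
from h import *
im,K,E=cam("top")
def p1(x,y,z): return at("top",K,E,185+(x+.5)/6-.5,175+(y+.5)/6-.5,z).round(1)
def p2(x,y,z): return at("top",K,E,280+(x+.5)/6-.5,170+(y+.5)/6-.5,z).round(1)
print("roll",p1(499,270,50))
c=[p1(*a,36) for a in((162,292),(232,266),(255,345),(183,365))]; print("stand",c,np.mean(c,0))
print("keytop",p1(194,283,78),p1(206,335,78), p1(201,308,78))
print("fob",p1(347,272,14),p1(350,235,14),p1(344,310,14))
c=[p2(*a,124) for a in((292,150),(622,87),(658,265),(330,322))]; print("box",c,np.mean(c,0))
print("lock",p2(561,187,124))
print("calc",[p2(*a,19) for a in ((52,200),(195,190),(213,400),(75,410))])
print("bin edge",p2(200,160,60))
# scene check
im,K,E=cam("scene")
def ps(x,y,z): return at("scene",K,E,220+(x+.5)/3.7-.5,140+(y+.5)/3.7-.5,z).round(1)
print("roll",ps(264,320,50),"lock",ps(513,62,124),"keytop",ps(88,425,78),ps(73,415,78),ps(107,432,78))
print("box",[ps(*a,124) for a in((372,107),(475,35),(587,65),(492,142))])
E
```

```text
roll [455.6  30.6  50. ]
stand [array([447.4, 254.9,  36. ]), array([463.4, 208. ,  36. ]), array([410.8, 193.6,  36. ]), array([398.9, 241.6,  36. ])] [430.125 224.525  36.   ]
keytop [452.1 227.4  78. ] [418.5 220.2  78. ] [435.9 223.1  78. ]
fob [457.8 133.2  14. ] [482.6 130.6  14. ] [432.4 135.8  14. ]
box [array([ 541.4, -199.2,  124. ]), array([ 574.8, -405.8,  124. ]), array([ 463.5, -421.3,  124. ]), array([ 433.9, -217.9,  124. ])] [ 503.4  -311.05  124.  ]
lock [ 513.5 -364.5  124. ]
calc [array([520.9, -53.6,  19. ]), array([ 524.9, -149.6,   19. ]), array([ 384.9, -155.8,   19. ]), array([380.7, -64.1,  19. ])]
bin edge [ 541.8 -149.1   60. ]
roll [457.2  27.5  50. ] lock [ 515.  -371.8  124. ] keytop [428.6 227.5  78. ] [442.9 228.3  78. ] [415. 223.  78.]
box [array([ 543.8, -198.9,  124. ]), array([ 576.9, -398.8,  124. ]), array([ 464.4, -417.3,  124. ]), array([ 434.5, -221.3,  124. ])]
```

```bash
cat >> h.py <<'E'
def plan(p,jaw=None):
    """delta in tool axes to world p; jaw = world angle(deg) of tool y"""
    T=tool(); d=T[:3,:3].T@(np.array(p,float)-T[:3,3])
    y=T[:3,1]; a=np.degrees(np.arctan2(y[1],y[0]))
    print("tool d",d.round(1),"pos",T[:3,3].round(1),"jaw",round(a,1),"xaxis",T[:3,0].round(3),"q",robot.state()["qpos"].round(2))
    if jaw is not None:
        t=(jaw-a+180)%360-180; print("turn about tool x", round(-t,1), "or", round(-((t+360)%360-180),1))
E
python3 - <<'E'
from h import *
plan([456.5,29,200],99.5)
print(tool().round(3))
E
```

```text
tool d [  48.3 -440.3 -428.6] pos [ 244.5 -547.8  248.1] jaw -65.9 xaxis [-0.  0. -1.] q [-1.24  0.13  1.49  0.    1.52 -0.09]
turn about tool x -165.4 or 14.6
[[-0.00000e+00  4.08000e-01 -9.13000e-01  2.44548e+02]
 [ 0.00000e+00 -9.13000e-01 -4.08000e-01 -5.47789e+02]
 [-1.00000e+00 -0.00000e+00 -0.00000e+00  2.48059e+02]
 [ 0.00000e+00  0.00000e+00  0.00000e+00  1.00000e+00]]
```

```bash
python3 -m jog '[0,-28,-27,0,0,-28,-27,0,0,-28,-27,0,0,-28,-27,0,0,-28,-27,0,0,-28,-27,0,0,-28,-27,0,0,-28,-27,0,0,-28,-27,0,0,-28,-27,0,0,-28,-27,0,0,-28,-27,0,0,-28,-27,0,0,-28,-27,0,0,-28,-27,0,0,-28,-27,0]'; python3 -m jog '[0,0,0,-7,0,0,0,-7,0,0,0,-7,0,0,0,-7,0,0,0,-7,0,0,0,-7,0,0,0,-7,0,0,0,-7,0,0,0,-7,0,0,0,-7,0,0,0,-7]'
python3 - <<'E'
from h import *
plan([456.5,29,200],9.5)
print(robot.state()["time_s"])
im,K,E=cam("wrist"); cv2.imwrite("pics/w1.png",im)
print(proj("wrist",K,E,[456.5,29,50]),proj("wrist",K,E,[430,225,36]),proj("wrist",K,E,[513,-366,124]))
E
```

```text
time_s: 1.68
eef_pos: [462.0, 56.9, 247.5]
orientation: [2.004, 0.41, -1.991]
force: [1.1, -0.2, 1.0]
gripper_width: 0.999
time_s: 2.6
eef_pos: [463.1, 68.7, 248.0]
orientation: [1.06, 1.295, -1.048]
force: [0.8, -0.3, 0.2]
gripper_width: 0.997
tool d [ 47.9 -15.1  37.5] pos [463.1  68.7 248. ] jaw 11.9 xaxis [ 0.008  0.003 -1.   ] q [ 0.04 -0.24  1.85  0.    1.53 -0.17]
turn about tool x 2.4 or -177.6
2.6
(np.float64(240.21356968969025), np.float64(203.4325887565173)) (np.float64(252.6173105165991), np.float64(30.747624451422865)) (np.float64(229.78954012678193), np.float64(436.7461203156381))
```

View pics/w1.png

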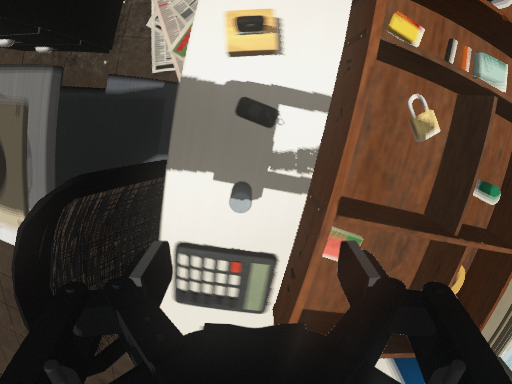

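The wrist view shows the roll at (241,203), which matches the predicted (240,203). The stand is at (252,32). I'll descend over the roll.

```bash
python3 -m jog '[0,-8,19,0,0,-7,18.5,2.4,32,0,0,0,32,0,0,0,32,0,0,0,32,0,0,0,0,0,0,0]' 0.4
python3 - <<'E'
from h import *
plan([456.5,29,42],9.5)
im,K,E=cam("wrist"); cv2.imwrite("pics/w2.png",im)
print(proj("wrist",K,E,[456.5,29,50]))
E
```

```text
time_s: 3.23
eef_pos: [460.9, 27.2, 120.3]
orientation: [1.105, 1.264, -1.081]
force: [-1.5, 0.1, -0.9]
gripper_width: 0.696
tool d [78.2 -5.7 -2.5] pos [460.9  27.2 120.3] jaw 8.8 xaxis [ 0.02   0.002 -1.   ] q [-0.05 -0.17  2.02  0.    1.27 -0.21]
turn about tool x -0.7 or 179.3
(np.float64(246.4464034342646), np.float64(208.21646050004964))
```

View pics/w2.png

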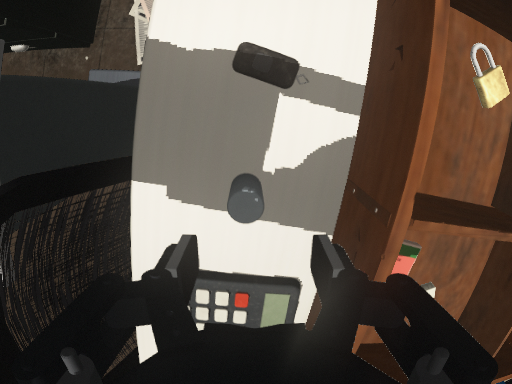

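The roll top shows at (246,205), close to the prediction. I'll descend the rest of the way and grip.

```bash
python3 -m jog '[20,-3,-2,0,20,-2,-1,0,20,0,0,0,16,0,0,0,0,0,0,0]'
python3 - <<'E'
from h import *
plan([456.5,29.5,42],9.5)
E
```

```text
time_s: 3.7
eef_pos: [467.1, 29.5, 57.7]
orientation: [1.118, 1.246, -1.075]
force: [-0.3, 0.3, -0.2]
gripper_width: 0.698
tool d [ 15.3 -11.1  -1.6] pos [467.1  29.5  57.7] jaw 8.4 xaxis [ 0.038  0.001 -0.999] q [-0.05 -0.08  2.07  0.    1.12 -0.2 ]
turn about tool x -1.1 or 178.9
```

```bash
python3 -m jog '[0,-6,0,0,0,-5,-1.5,-1,8,0,0,0,8,0,0,0,0,0,0,0]'
python3 - <<'E'
from h import *
plan([456.5,29.5,42],9.5)
im,K,E=cam("wrist"); cv2.imwrite("pics/w3.png",im)
E
```

```text
time_s: 4.12
eef_pos: [461.8, 29.3, 49.5]
orientation: [1.109, 1.243, -1.055]
force: [0.0, 1.7, -0.9]
gripper_width: 0.701
tool d [ 7.3 -5.5 -1.1] pos [461.8  29.3  49.5] jaw 9.4 xaxis [ 0.05   0.001 -0.999] q [-0.05 -0.09  2.1   0.    1.09 -0.21]
turn about tool x -0.1 or 179.9
```

View pics/w3.png

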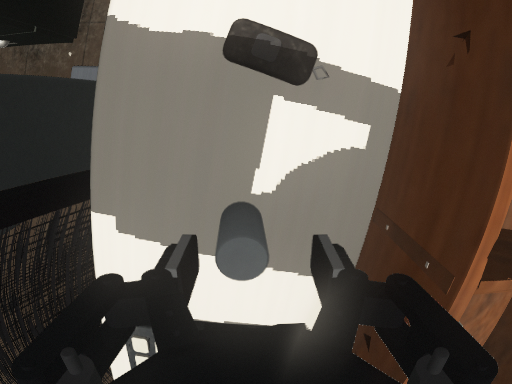

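```bash
python3 -m jog '[4,-10,-2,0,10,0,0,0]'
python3 - <<'E'
from h import *
plan([456.5,29.5,42],9.5)
E
```

```text
time_s: 4.33
eef_pos: [454.7, 29.5, 37.6]
orientation: [1.111, 1.239, -1.052]
force: [0.3, 0.4, 0.0]
gripper_width: 0.698
tool d [-4.3  2.   0.4] pos [454.7  29.5  37.6] jaw 9.3 xaxis [ 0.054  0.    -0.999] q [-0.05 -0.09  2.12  0.    1.06 -0.21]
turn about tool x -0.2 or 179.8
```

```bash
python3 -m jog '[0,0,0,0,0,0,0,0,0,0,0,0,0,0,0,0,0,0,0,0,0,0,0,0]' -1; python3 -m jog '[-30,0,0,0,-30,0,0,0,-30,0,0,0,-30,0,0,0,-30,0,0,0,-30,0,0,0,0,0,0,0]'
python3 - <<'E'
from h import *
plan([506,-260,230],9.5)
im,K,E=cam("wrist"); cv2.imwrite("pics/w4.png",im)
E
```

```text
time_s: 4.83
eef_pos: [454.7, 29.5, 36.0]
orientation: [1.111, 1.241, -1.054]
force: [0.7, -1.0, -0.7]
gripper_width: 0.293
time_s: 5.42
eef_pos: [441.7, 29.5, 219.7]
orientation: [1.107, 1.249, -1.06]
force: [1.4, -0.4, -0.3]
gripper_width: 0.288
tool d [ -7.8  17.1 296.1] pos [441.7  29.5 219.7] jaw 9.3 xaxis [ 0.042  0.001 -0.999] q [-0.05 -0.34  1.98  0.    1.46 -0.21]
turn about tool x -0.2 or 179.8
```

View pics/w4.png

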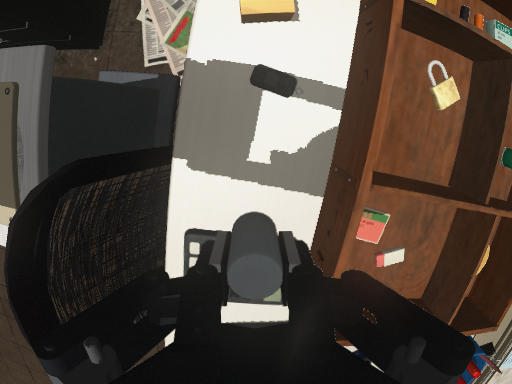

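The roll is gripped, with its top at (255,265). I'll overshoot past the hopper so the wrist camera can see it.

```bash
python3 -m jog '[-8,2,40,0,-8,2,40,0,-8,2,40,0,-8,2,40,0,-8,2,40,0,-8,2,40,0,0,2,40,0,0,2,40,0,0,2,40,0,0,0,20,0,0,0,0,0]'
python3 - <<'E'
from h import *
plan([504,-260,230],9.5)
im,K,E=cam("wrist"); cv2.imwrite("pics/w5.png",im)
print(proj("wrist",K,E,[504,-260,124]),proj("wrist",K,E,[513.5,-366,124]))
E
```

```text
time_s: 6.38
eef_pos: [518.2, -353.5, 250.1]
orientation: [1.101, 1.271, -1.058]
force: [0.7, -0.4, -1.4]
gripper_width: 0.289
tool d [ 20.7   1.4 -94.5] pos [ 518.2 -353.5  250.1] jaw 9.8 xaxis [ 0.027  0.011 -1.   ] q [-0.69  0.19  1.42  0.03  1.52 -0.87]
turn about tool x 0.3 or -179.7
(np.float64(252.40490390149552), np.float64(80.8430381448389)) (np.float64(242.80295160024156), np.float64(202.61244149113577))
```

View pics/w5.png

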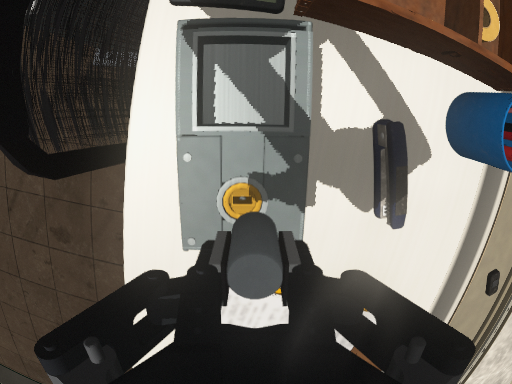

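The hopper mouth shows around (245,80) and the lock at (242,202), both matching the predictions. I'll measure them more precisely.

```bash
python3 - <<'E'
from h import *
im,K,E=cam("wrist"); 
cv2.imwrite("pics/w5z.png",cv2.resize(im[10:230,170:320],None,fx=3.2,fy=2.7,interpolation=cv2.INTER_CUBIC))
cv2.imwrite("pics/w5k.png",cv2.resize(im[170:235,205:280],None,fx=8,fy=8,interpolation=cv2.INTER_CUBIC))
np.savez("w5.npz",K=K,E=E)
E
```

```text
(no output)
```

View pics/w5z.png

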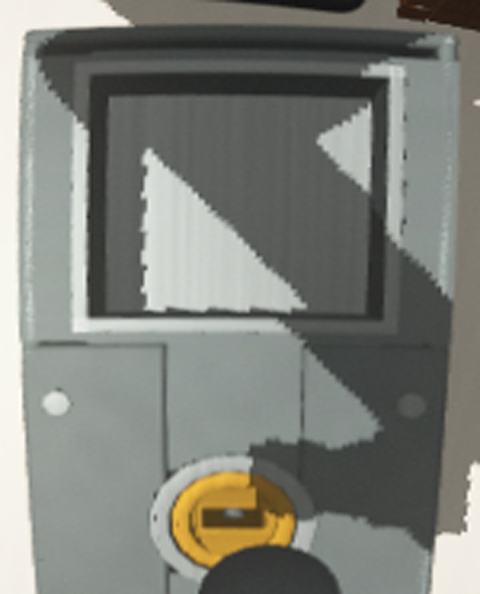

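View pics/w5k.png

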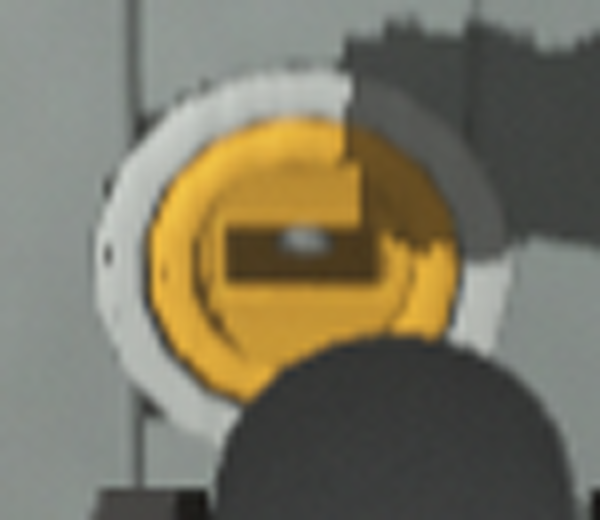

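```bash
python3 - <<'E'
from h import *
d=np.load("w5.npz");K,E=d["K"],d["E"]
g=lambda u,v:at("wrist",K,E,u,v,124).round(1)
c=[g(u,v) for u,v in((198.1,37.4),(291.3,37.4),(291.3,128.5),(198.1,128.5))]
print(c,np.mean(c,0))
print("keyway",g(205+302.5/8-.5,170+254/8-.5), "ends",g(205+227/8,170+254/8),g(205+378/8,170+254/8))
print("brass",g(205+148/8,170+255/8),g(205+460/8,170+255/8),g(205+304/8,170+117/8))
print("box left/right edge", g(177,60),g(177,160),g(312,60),g(312,130))
E
```

```text
[array([ 452. , -227.5,  124. ]), array([ 529. , -214.6,  124. ]), array([ 542.8, -292.2,  124. ]), array([ 464.8, -305.2,  124. ])] [ 497.15  -259.875  124.   ]
keyway [ 512.3 -362.8  124. ] ends [ 504.5 -364.6  124. ] [ 521.1 -361.8  124. ]
brass [ 495.9 -366.1  124. ] [ 530.1 -360.5  124. ] [ 510.5 -347.6  124. ]
box left/right edge [ 437.4 -249.2  124. ] [ 450. -335.  124.] [ 549.6 -230.4  124. ] [ 560.7 -290.1  124. ]
```

```bash
python3 -m jog '[0,-2,-34,0,0,-2,-34,0,20,-2,-26,0,20,0,0,0,0,0,0,0]'
python3 - <<'E'
from h import *
plan([498,-260,128],9.5)
im,K,E=cam("scene"); cv2.imwrite("pics/s6.png",cv2.resize(im[60:230,270:420],None,fx=4,fy=3.5,interpolation=cv2.INTER_CUBIC))
E
```

```text
time_s: 6.9
eef_pos: [494.2, -248.1, 204.3]
orientation: [1.102, 1.282, -1.054]
force: [0.5, 0.2, -2.6]
gripper_width: 0.292
tool d [76.2 -0.2 13.5] pos [ 494.2 -248.1  204.3] jaw 10.0 xaxis [ 0.022  0.019 -1.   ] q [-0.58  0.02  1.69  0.03  1.43 -0.75]
turn about tool x 0.5 or -179.5
```

View pics/s6.png

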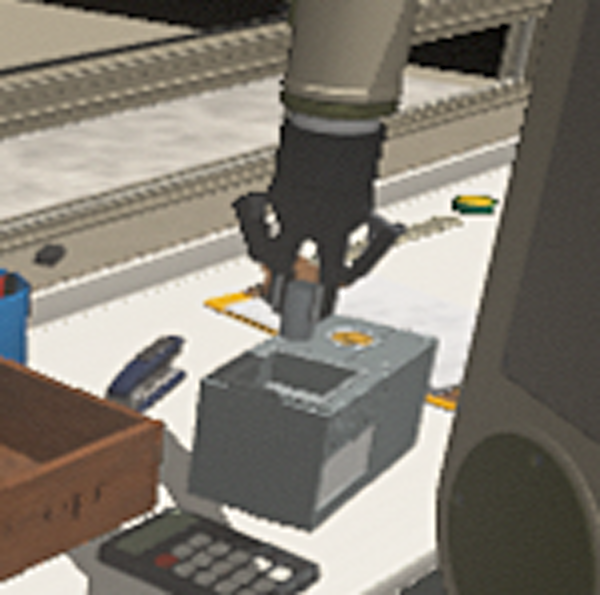

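```bash
python3 -m jog '[18,0,14,0,18,0,0,0,18,0,0,0,0,0,0,0]'
python3 - <<'E'
from h import *
plan([498,-260,128],9.5); print(robot.state()["force"])
E
```

```text
time_s: 7.28
eef_pos: [501.3, -260.6, 156.3]
orientation: [1.099, 1.275, -1.049]
force: [-0.4, -0.3, -1.6]
gripper_width: 0.293
tool d [28.2 -4.1 -0.9] pos [ 501.3 -260.6  156.3] jaw 10.3 xaxis [ 0.029  0.015 -0.999] q [-0.59  0.08  1.71  0.03  1.33 -0.77]
turn about tool x 0.8 or -179.2
[-0.40119216 -0.27053782 -1.60366443]
```

```bash
python3 -m jog '[14,-5,0,0,12,-2,0,0,6,0,0,0,4,0,0,0]'
python3 - <<'E'
from h import *
plan([498,-260,126],9.5); print(robot.state()["force"])
E
```

```text
time_s: 7.62
eef_pos: [498.5, -262.9, 125.4]
orientation: [1.099, 1.268, -1.046]
force: [-6.3, 2.2, 30.5]
gripper_width: 0.294
tool d [-0.6  0.1 -2.9] pos [ 498.5 -262.9  125.4] jaw 10.3 xaxis [ 0.035  0.011 -0.999] q [-0.59  0.1   1.75  0.03  1.27 -0.78]
turn about tool x 0.8 or -179.2
[-6.27608386  2.19385481 30.45837877]
```

```bash
python3 -m jog '[-1,0,0,0,0,0,0,0,0,0,0,0,0,0,0,0]' -0.1
python3 - <<'E'
from h import *
plan([498,-260,126],9.5); print(robot.state()["force"])
im,K,E=cam("wrist"); cv2.imwrite("pics/w7.png",im)
E
```

```text
time_s: 7.95
eef_pos: [500.7, -264.1, 130.0]
orientation: [1.098, 1.263, -1.045]
force: [-0.2, 0.4, 0.3]
gripper_width: 0.453
tool d [ 3.9 -2.1 -4.5] pos [ 500.7 -264.1  130. ] jaw 10.3 xaxis [ 0.04   0.008 -0.999] q [-0.59  0.1   1.74  0.03  1.27 -0.78]
turn about tool x 0.8 or -179.2
[-0.15722738  0.39100244  0.25653782]
```

View pics/w7.png

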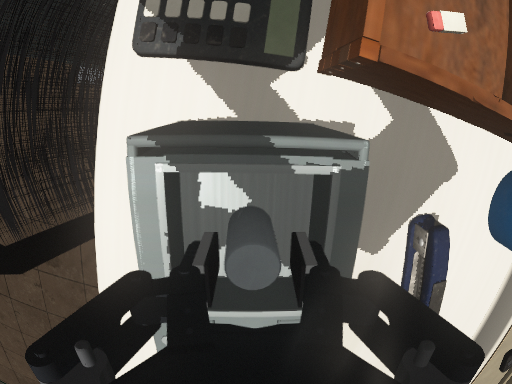

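Both pads are clear of the roll, which stands at (252,265). I'll lift straight up and look.

```bash
python3 -m jog '[-25,0,0,0,-30,0,0,0,-35,0,0,0,-35,0,0,0,0,0,0,0]'
python3 - <<'E'
from h import *
plan([430,225,200],-76+180)
im,K,E=cam("scene"); cv2.imwrite("pics/s8.png",cv2.resize(im[60:230,270:420],None,fx=4,fy=3.5,interpolation=cv2.INTER_CUBIC))
im,K,E=cam("wrist"); cv2.imwrite("pics/w8.png",im)
E
```

```text
time_s: 8.42
eef_pos: [493.8, -263.7, 257.3]
orientation: [1.099, 1.27, -1.046]
force: [1.0, -1.3, 1.6]
gripper_width: 0.449
tool d [  61.2   22.6 -491.9] pos [ 493.8 -263.7  257.3] jaw 10.3 xaxis [ 0.034  0.012 -0.999] q [-0.6  -0.    1.61  0.03  1.51 -0.78]
turn about tool x -93.7 or 86.3
```

View pics/s8.png

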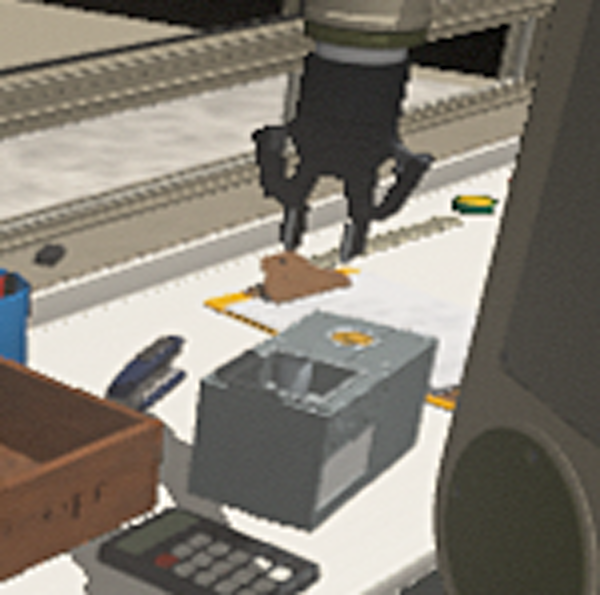

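View pics/w8.png

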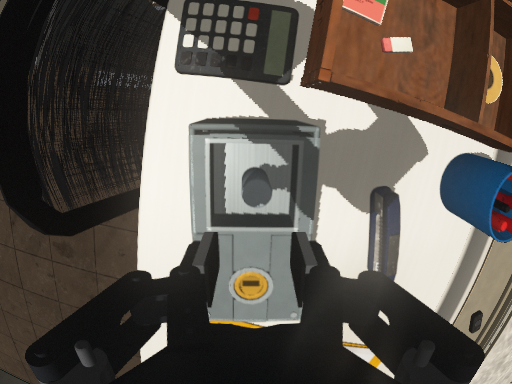

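The roll stands upright in the hopper with the shutter closed, at (256,188) in the wrist view. Next is the key stand.

```bash
python3 -m jog '[0,2,-40,0,0,2,-40,0,0,2,-40,0,0,2,-40,0,0,2,-40,0,0,2,-40,0,0,2,-40,0,0,2,-40,0,0,2,-40,0,0,2,-40,0,0,2,-40,0,0,0,-30,0,0,0,0,0]' 0.4;  python3 -m jog '[0,0,0,-7,0,0,0,-7,0,0,0,-7,0,0,0,-7,0,0,0,-7,0,0,0,-7,0,0,0,-7,0,0,0,-7,0,0,0,-7,0,0,0,-7,0,0,0,-7,0,0,0,-7,0,0,0,-7,0,0,0,0]'
python3 - <<'E'
from h import *
plan([430,225,200],104)
im,K,E=cam("wrist"); cv2.imwrite("pics/w9.png",im)
E
```

```text
time_s: 9.6
eef_pos: [417.9, 220.3, 236.8]
orientation: [1.097, 1.296, -1.071]
force: [0.2, -0.0, -0.3]
gripper_width: 0.703
time_s: 10.77
eef_pos: [406.8, 215.7, 212.5]
orientation: [-0.176, 1.594, 0.188]
force: [-0.4, 0.6, -0.3]
gripper_width: 0.701
tool d [11.8  3.6 25.1] pos [406.8 215.7 212.5] jaw 103.2 xaxis [-0.031  0.004 -1.   ] q [ 0.36 -0.21  1.89  0.01  1.49 -1.44]
turn about tool x -0.8 or 179.2
```

View pics/w9.png

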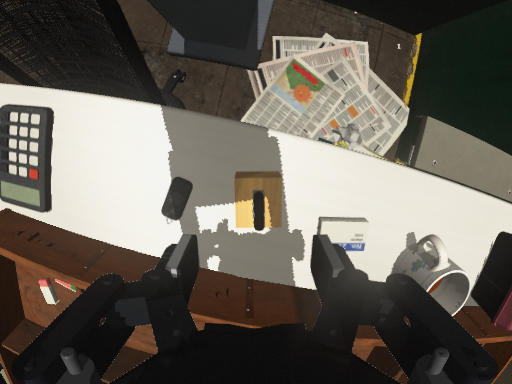

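The key's head is at (259,210), with its long side along image vertical. I'll measure it.

```bash
cat > key.py <<'E'
from h import *
im,K,E=cam("wrist")
import sys
z=cv2.resize(im[165:245,220:300],None,fx=7,fy=7,interpolation=cv2.INTER_CUBIC)
cv2.imwrite(sys.argv[1],z); np.savez("wk.npz",K=K,E=E)
E
python3 key.py pics/w9z.png
```

```text
(no output)
```

View pics/w9z.png

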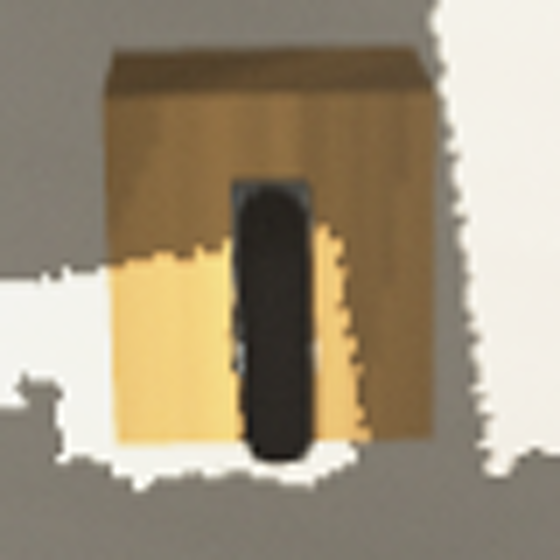

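```bash
python3 - <<'E'
from h import *
d=np.load("wk.npz");K,E=d["K"],d["E"]
g=lambda x,y,z:at("wrist",K,E,220+(x+.5)/7-.5,165+(y+.5)/7-.5,z)[:2].round(1)
c=[g(*a,36) for a in((105,92),(433,92),(433,440),(115,440))]
print(c,np.mean(c,0)); 
f=g(278,462,78); print("far end",f,g(310,440,78)-g(243,440,78), "near", f-32*np.array([np.cos(.24),np.sin(.24)]), "mid",f-16*np.array([np.cos(.24),np.sin(.24)]))
print("axis dir edges", g(243,440,78)-g(240,300,78),g(311,440,78)-g(311,300,78))
print("stand sides",np.degrees(np.arctan2(*(c[2]-c[1])[::-1])),np.degrees(np.arctan2(*(c[3]-c[0])[::-1])))
E
```

```text
[array([407.3, 196.4]), array([396.5, 244.3]), array([450.7, 258.1]), array([461.5, 209.3])] [429.    227.025]
far end [443.  230.1] [-2.   8.9] near [411.9171848  222.49351595] mid [427.4585924  226.29675798]
axis dir edges [19.4  4.8] [19.4  4.6]
stand sides 14.284705828557144 13.387733824310594
```

```bash
python3 -m jog '[0,4,11,-0.8,20,1,11,0,30,0,0,0,30,0,0,0,10,0,0,0,0,0,0,0]'
python3 - <<'E'
from h import *
plan([428.3,226.6,62],103.8)
E
python3 key.py pics/w10z.png; python3 - <<'E'
from h import *
im,K,E=cam("wrist"); cv2.imwrite("pics/w10.png",im)
for x in (411.9,443.9): print(proj("wrist",K,E,[x,226.6+(x-428)*.245,78]))
E
```

```text
time_s: 11.37
eef_pos: [426.2, 225.9, 119.3]
orientation: [-0.158, 1.592, 0.171]
force: [-1.1, 0.2, 1.1]
gripper_width: 0.706
tool d [57.3 -0.3  3.7] pos [426.2 225.9 119.3] jaw 101.9 xaxis [-0.028  0.005 -1.   ] q [ 0.37 -0.07  1.93  0.02  1.3  -1.41]
turn about tool x -1.9 or 178.1
(np.float64(253.5852950030826), np.float64(206.5960194789469))
(np.float64(255.26589932615846), np.float64(255.61710241634768))
```

View pics/w10.png

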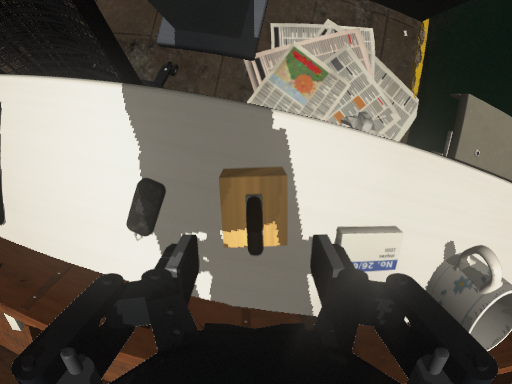

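```bash
python3 -m jog '[20,0,2,-2,20,0,0,0,0,0,0,0]'
python3 - <<'E'
from h import *
plan([428.3,226.6,62],103.8)
im,K,E=cam("wrist"); cv2.imwrite("pics/w11.png",im)
for x in (411.9,443.9): print(proj("wrist",K,E,[x,226.6+(x-428)*.245,78]))
E
```

```text
time_s: 11.72
eef_pos: [432.9, 228.7, 87.8]
orientation: [-0.182, 1.577, 0.201]
force: [-0.8, -0.8, -1.2]
gripper_width: 0.698
tool d [25.8 -1.3 -4.6] pos [432.9 228.7  87.8] jaw 103.9 xaxis [-0.016  0.01  -1.   ] q [ 0.37 -0.02  1.95  0.02  1.22 -1.45]
turn about tool x 0.1 or -179.9
(np.float64(252.82634559424494), np.float64(213.1323844323566))
(np.float64(252.77901536451134), np.float64(271.3371485970071))
```

View pics/w11.png

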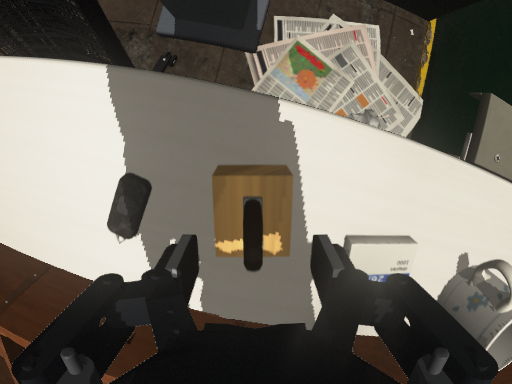

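```bash
python3 -m jog '[18,-1,-6,0,9,0,-3,0,0,0,0,0]'
python3 - <<'E'
from h import *
plan([428.3,226.6,62],103.8)
E
```

```text
time_s: 12.02
eef_pos: [429.5, 228.0, 69.5]
orientation: [-0.178, 1.565, 0.201]
force: [-0.2, 0.1, -0.6]
gripper_width: 0.698
tool d [ 7.5 -1.1 -1.5] pos [429.5 228.   69.5] jaw 103.8 xaxis [-0.004  0.014 -1.   ] q [ 0.37 -0.01  1.98  0.02  1.17 -1.45]
turn about tool x 0.0 or -180.0
```

```bash
python3 -m jog '[10,-2,-3,0,0,0,0,0]'
python3 - <<'E'
from h import *
plan([428.3,226.6,62],103.8)
im,K,E=cam("wrist"); cv2.imwrite("pics/w12.png",im)
E
```

```text
time_s: 12.18
eef_pos: [428.6, 226.0, 61.8]
orientation: [-0.177, 1.561, 0.202]
force: [-1.3, 0.4, -0.5]
gripper_width: 0.7
tool d [-0.2  0.6 -0.2] pos [428.6 226.   61.8] jaw 103.8 xaxis [-0.001  0.016 -1.   ] q [ 0.37 -0.01  1.99  0.02  1.15 -1.45]
turn about tool x 0.0 or -180.0
```

View pics/w12.png

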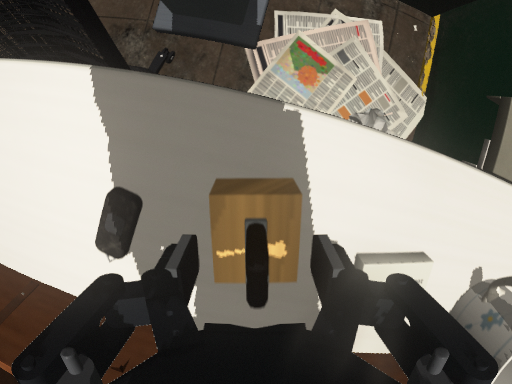

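The key is centred between the pads at (256,265). I'll close and check.

```bash
python3 -m jog '[0,0,0,0,0,0,0,0,0,0,0,0,0,0,0,0,0,0,0,0,0,0,0,0,0,0,0,0]' -1
python3 - <<'E'
from h import *
plan([428.3,226.6,62],103.8)
im,K,E=cam("wrist"); cv2.imwrite("pics/w13.png",im)
E
```

```text
time_s: 12.82
eef_pos: [431.9, 227.3, 66.0]
orientation: [-0.176, 1.556, 0.203]
force: [-0.1, 0.0, -0.9]
gripper_width: 0.104
tool d [ 3.9  0.1 -3.7] pos [431.9 227.3  66. ] jaw 103.8 xaxis [ 0.005  0.018 -1.   ] q [ 0.37 -0.01  1.98  0.02  1.16 -1.45]
turn about tool x 0.0 or -180.0
```

View pics/w13.png

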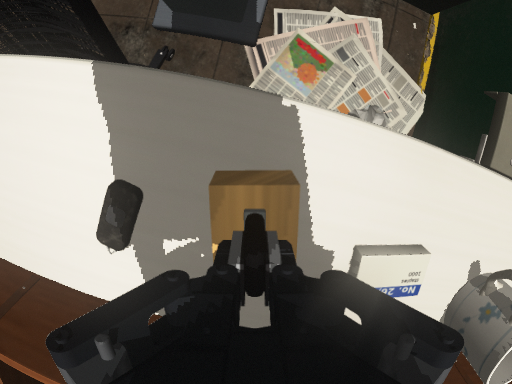

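The grip is on (width 0.10, about 9 mm). I'll lift.

```bash
python3 -m jog '[-30,0,0,0,-35,0,0,0,-35,0,0,0,-35,0,0,0,-35,0,0,0,-35,0,0,0,-10,0,0,0]'
python3 - <<'E'
from h import *
plan([512.5,-363.3,230],99.5)
im,K,E=cam("wrist"); cv2.imwrite("pics/w14.png",im)
im,K,E=cam("scene"); cv2.imwrite("pics/s14.png",cv2.resize(im[150:310,180:340],None,fx=3.7,fy=3.7,interpolation=cv2.INTER_CUBIC))
E
```

```text
time_s: 13.45
eef_pos: [427.1, 221.6, 283.5]
orientation: [-0.178, 1.566, 0.2]
force: [0.8, 0.0, -0.0]
gripper_width: 0.107
tool d [  45.2 -589.1  -56.4] pos [427.1 221.6 283.5] jaw 103.8 xaxis [-0.006  0.013 -1.   ] q [ 0.36 -0.21  1.76  0.01  1.6  -1.45]
turn about tool x 4.3 or -175.7
```

View pics/w14.png

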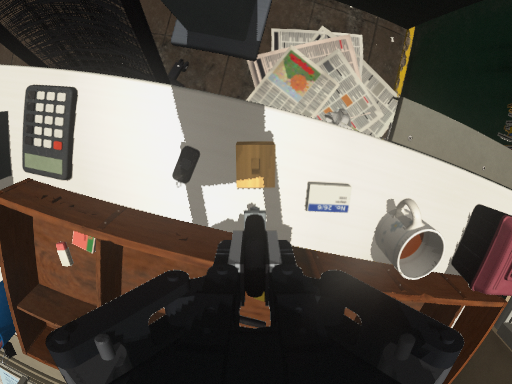

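View pics/s14.png

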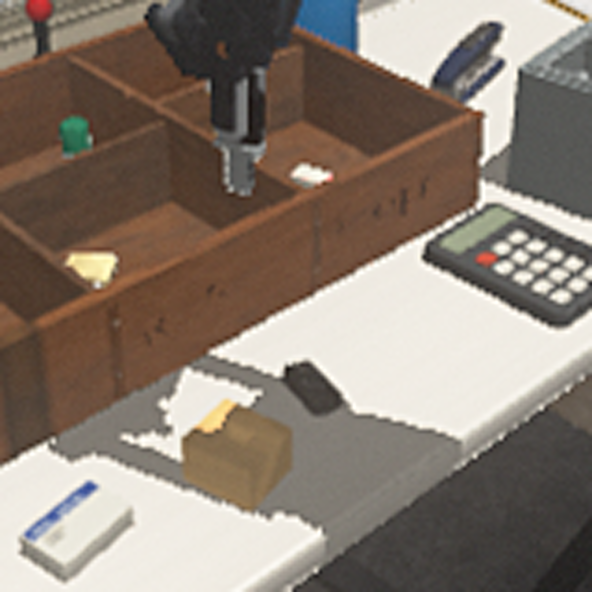

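```bash
python3 - <<'E'
from h import *
im,K,E=cam("wrist"); cv2.imwrite("pics/w15.png",cv2.resize(im[195:310,215:295],None,fx=5,fy=5,interpolation=cv2.INTER_CUBIC))
Tc=robot.get_image("wrist")["tool_from_camera"]
for off in (-4,0):
  for lab,p in dict(headtop_far=(-12,0,16),headtop_near=(-12,0,-16),shtop_near=(24,0,-15),shbot_near=(30,0,-15),tip_near=(57,0,-8)).items():
    u,v=proj("wrist",K,Tc,[p[0],p[1],p[2]+off]); print(off,lab,round(u,1),round(v,1),"zoom",round((u-215)*5),round((v-195)*5))
E
```

```text
-4 headtop_far 254.8 296.7 zoom 199 509
-4 headtop_near 254.8 235.5 zoom 199 202
-4 shtop_near 254.7 208.6 zoom 198 68
-4 shbot_near 254.6 204.9 zoom 198 50
-4 tip_near 254.6 201.4 zoom 198 32
0 headtop_far 254.8 303.3 zoom 199 542
0 headtop_near 254.8 243.9 zoom 199 245
0 shtop_near 254.7 215.6 zoom 198 103
0 shbot_near 254.6 211.7 zoom 198 83
0 tip_near 254.6 207.3 zoom 198 61
```

View pics/w15.png

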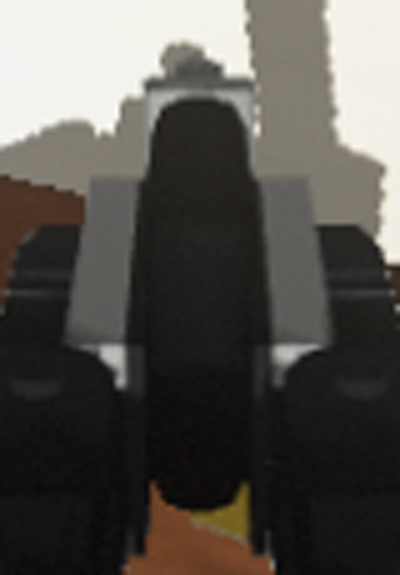

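```bash
python3 - <<'E'
from h import *
from scipy.optimize import least_squares
d=robot.get_image("wrist");K,Tc=d["camera_matrix"],d["tool_from_camera"]
pts=[((42,16),508),((6,-16),98),((0,-15),78)]  # (height,kx),zoom v
def pr(h,off,t,p):
    a,b=p; x=h-a*np.cos(t)+b*np.sin(t); z=off+b*np.cos(t)+a*np.sin(t)
    return (proj("wrist",K,Tc,[x,0,z])[1]-195)*5+2
for t in(-.06,-.03,0,.03,.06):
    s=least_squares(lambda q:[pr(q[0],q[1],t,p)-v for p,v in pts],[30,-2]); print(t,s.x,s.fun.round(1),"tip",pr(*s.x,t,(-27,-7)),pr(*s.x,t,(-29,-4)))
E
```

```text
-0.06 [36.95944113  2.79041461] [ 0.1 -6.4  6.5] tip 82.81137304460412 99.38983553402619
-0.03 [38.88354877  3.26345178] [ 0.1 -5.7  5.8] tip 76.00973583304278 91.94689019562514
0 [40.66238261  3.66924822] [ 0.1 -5.   5. ] tip 69.30608827876964 84.6131582530023
0.03 [42.29437512  4.00744191] [ 0.1 -4.3  4.3] tip 62.68704869738781 77.37396715314415
0.06 [43.77809628  4.27773495] [ 0.1 -3.6  3.6] tip 56.13985687541839 70.21533654039996
```

```bash
python3 -m jog '[0,-39,-1.5,0,0,-39,-1.5,0,0,-39,-1.5,0,0,-39,-1.5,0,0,-39,-1.5,0,0,-39,-1.5,0,0,-39,-1.5,0,0,-39,-1.5,0,0,-39,-1.5,0,0,-39,-1.5,0,0,-39,-1.5,0,0,-39,-1.5,0,0,-39,-1.5,0,0,-39,-1.5,0,0,-20,0,4,0,0,0,0]'
python3 - <<'E'
from h import *
plan([512.5,-363.3,230],99.5)
im,K,E=cam("wrist"); cv2.imwrite("pics/w16.png",im)
E
```

```text
time_s: 15.03
eef_pos: [524.5, -351.6, 212.2]
orientation: [-0.111, 1.643, 0.172]
force: [-0.2, 0.6, -1.2]
gripper_width: 0.105
tool d [-17.2  -8.6 -15.2] pos [ 524.5 -351.6  212.2] jaw 100.1 xaxis [-0.08   0.031 -0.996] q [-0.66  0.31  1.35 -0.02  1.56 -2.41]
turn about tool x 0.6 or -179.4
```

View pics/w16.png

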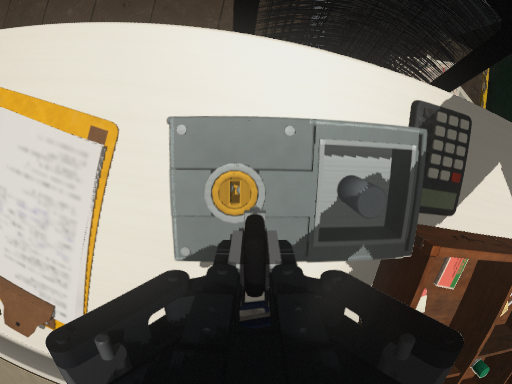

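```bash
python3 -m jog '[0,0,0,0,0,0,0,0,0,0,0,0,0,0,0,0,0,0,0,0,0,0,0,0]'
python3 - <<'E'
from h import *
plan([512.5,-363.3,230],99.5)
E
python3 -m jog '[-25,0,0,0,-25,0,0,0]'
python3 - <<'E'
from h import *
plan([512.5,-363.3,230],99.5)
E
python3 -m jog '[10,0,0,0,10,0,0,0,10,0,0,0,10,0,0,0]'
python3 - <<'E'
from h import *
plan([512.5,-363.3,230],99.5)
E
```

```text
time_s: 15.58
eef_pos: [522.1, -343.0, 205.9]
orientation: [-0.113, 1.65, 0.189]
force: [-0.4, -0.1, -1.4]
gripper_width: 0.106
tool d [-23.9 -16.8 -15.2] pos [ 522.1 -343.   205.9] jaw 100.8 xaxis [-0.089  0.04  -0.995] q [-0.65  0.31  1.36 -0.02  1.56 -2.41]
turn about tool x 1.3 or -178.7
time_s: 15.75
eef_pos: [524.4, -341.8, 250.7]
orientation: [-0.109, 1.657, 0.197]
force: [0.4, 0.2, 0.5]
gripper_width: 0.104
tool d [ 20.8 -20.1 -14. ] pos [ 524.4 -341.8  250.7] jaw 100.9 xaxis [-0.097  0.046 -0.994] q [-0.65  0.3   1.29 -0.02  1.65 -2.41]
turn about tool x 1.4 or -178.6
time_s: 16.08
eef_pos: [525.2, -341.5, 220.1]
orientation: [-0.12, 1.644, 0.189]
force: [-0.4, 0.6, -0.7]
gripper_width: 0.104
tool d [ -9.6 -18.5 -17.4] pos [ 525.2 -341.5  220.1] jaw 101.1 xaxis [-0.083  0.035 -0.996] q [-0.65  0.3   1.35 -0.02  1.58 -2.41]
turn about tool x 1.6 or -178.4
```

```bash
python3 -m jog '[-41,-5,0,0,-41,-5,0,0,-41,-5,0,0,-41,-5,0,0]'
python3 - <<'E'
from h import *
plan([512.5,-363.3,230],99.5)
E
python3 -m jog '[15,0,0,0,15,0,0,0,15,0,0,0,15,0,0,0,15,0,0,0,15,0,0,0,15,0,0,0]'
python3 - <<'E'
from h import *
plan([512.5,-363.3,230],99.5)
E
```

```text
time_s: 16.42
eef_pos: [533.7, -359.1, 353.5]
orientation: [-0.093, 1.682, 0.221]
force: [-0.2, -0.4, -0.7]
gripper_width: 0.105
tool d [124.6 -11.2  -8. ] pos [ 533.7 -359.1  353.5] jaw 101.0 xaxis [-0.125  0.068 -0.99 ] q [-0.66  0.37  1.02 -0.02  1.89 -2.43]
turn about tool x 1.5 or -178.5
time_s: 17.0
eef_pos: [523.2, -355.0, 248.9]
orientation: [-0.1, 1.673, 0.212]
force: [0.2, -0.3, -0.7]
gripper_width: 0.109
tool d [ 19.5  -7.6 -10.2] pos [ 523.2 -355.   248.9] jaw 101.0 xaxis [-0.114  0.059 -0.992] q [-0.66  0.34  1.25 -0.02  1.68 -2.43]
turn about tool x 1.5 or -178.5
```

```bash
python3 -m jog '[-5,28,-28,0,-5,28,-28,0,0,28,-28,0,0,28,-28,0,0,0,0,0]'
python3 - <<'E'
from h import *
plan([512.5,-363.3,230],99.5)
E
python3 -m jog '[0,0,0,0,0,0,0,0,0,0,0,0,0,0,0,0,0,0,0,0,0,0,0,0,0,0,0,0,0,0,0,0]'
python3 - <<'E'
from h import *
plan([512.5,-363.3,230],99.5)
E
```

```text
time_s: 17.42
eef_pos: [379.1, -256.7, 245.4]
orientation: [-0.07, 1.712, 0.246]
force: [-0.5, -0.2, -0.9]
gripper_width: 0.108
tool d [ -15.9 -130.7  109.8] pos [ 379.1 -256.7  245.4] jaw 100.8 xaxis [-0.158  0.094 -0.983] q [-0.69 -0.08  1.72 -0.03  1.69 -2.46]
turn about tool x 1.3 or -178.7
time_s: 18.08
eef_pos: [377.5, -255.2, 238.0]
orientation: [-0.065, 1.718, 0.251]
force: [-0.2, -0.5, -0.7]
gripper_width: 0.107
tool d [ -25.  -131.5  109.9] pos [ 377.5 -255.2  238. ] jaw 100.8 xaxis [-0.164  0.099 -0.981] q [-0.69 -0.07  1.73 -0.03  1.68 -2.46]
turn about tool x 1.3 or -178.7
```

```bash
cat >> h.py <<'E'
def tl():
    q=robot.state()["qpos"]; T=tool(); print("P",round(q[1]+q[2]+q[4]-np.pi,4),"q4",round(q[3],3),"pos",T[:3,3].round(1),"xax",T[:3,0].round(3), "q",q[[1,2,4]].round(3))
E
python3 -m jog '[0,34,17,0,0,34,17,0,0,34,17,0,0,34,17,0]'
python3 -c "from h import *;tl()"
python3 -m jog '[15,0,0,0,15,0,0,0,15,0,0,0,15,0,0,0]'
python3 -c "from h import *;tl()"
python3 -m jog '[15,0,0,0,15,0,0,0,15,0,0,0]'
python3 -c "from h import *;tl()"
```

```text
time_s: 18.42
eef_pos: [418.9, -111.6, 245.8]
orientation: [-0.057, 1.719, 0.24]
force: [2.1, 0.1, -1.2]
gripper_width: 0.104
P 0.1898 q4 0.027 pos [ 418.9 -111.6  245.8] xax [-0.163  0.098 -0.982] q [-0.146  1.779  1.698]
time_s: 18.75
eef_pos: [415.3, -98.7, 190.7]
orientation: [-0.069, 1.707, 0.245]
force: [-0.2, 0.1, -1.0]
gripper_width: 0.108
P 0.1779 q4 0.032 pos [415.3 -98.7 190.7] xax [-0.153  0.095 -0.984] q [-0.142  1.876  1.586]
time_s: 19.0
eef_pos: [409.6, -94.1, 145.4]
orientation: [-0.071, 1.704, 0.245]
force: [0.3, -0.1, -1.4]
gripper_width: 0.105
P 0.1751 q4 0.032 pos [409.6 -94.1 145.4] xax [-0.15   0.094 -0.984] q [-0.122  1.943  1.496]
```

```bash
python3 -m jog '[-20,0,0,0,-20,0,0,0,-20,0,0,0]'
python3 -c "from h import *;tl()"
python3 -m jog '[-8,-38,-10,0,-8,-38,-10,0,-8,-38,-10,0,-8,-30,-10,0]'
python3 -c "from h import *;tl()"
python3 -m jog '[-5,-20,30,0,-5,-20,30,0,-5,-20,30,0]'
python3 -c "from h import *;tl()"
```

```text
time_s: 19.25
eef_pos: [413.2, -97.3, 196.7]
orientation: [-0.065, 1.72, 0.252]
force: [0.0, -0.8, -1.1]
gripper_width: 0.107
P 0.1925 q4 0.031 pos [413.2 -97.3 196.7] xax [-0.166  0.1   -0.981] q [-0.138  1.863  1.609]
time_s: 19.58
eef_pos: [411.2, -249.6, 220.6]
orientation: [-0.077, 1.712, 0.26]
force: [0.3, 1.8, -0.8]
gripper_width: 0.108
P 0.1869 q4 -0.018 pos [ 411.2 -249.6  220.6] xax [-0.16   0.097 -0.982] q [0.002 1.684 1.642]
time_s: 19.83
eef_pos: [511.1, -299.9, 218.5]
orientation: [-0.073, 1.711, 0.247]
force: [0.6, -1.1, 0.3]
gripper_width: 0.103
P 0.1828 q4 -0.013 pos [ 511.1 -299.9  218.5] xax [-0.157  0.093 -0.983] q [0.298 1.362 1.665]
```

```bash
python3 -m jog '[-10,0,0,0,-10,0,0,0,-10,0,0,0,-10,0,0,0,-10,0,0,0,-10,0,0,0]' >/dev/null
python3 -c "from h import *;tl()"
python3 -m jog '[-40,0,0,0,-40,0,0,0,-40,0,0,0]' >/dev/null
python3 -c "from h import *;tl()"
python3 -m jog '[40,0,0,0,40,0,0,0,40,0,0,0]' >/dev/null
python3 -c "from h import *;tl()"
python3 -m jog '[0,0,0,0,0,0,0,0,0,0,0,0]' >/dev/null
python3 -c "from h import *;tl()"
```

```text
P 0.1972 q4 -0.013 pos [ 524.3 -307.8  269.8] xax [-0.168  0.102 -0.981] q [0.332 1.229 1.778]
P 0.2114 q4 -0.013 pos [ 541.  -317.4  385.7] xax [-0.179  0.11  -0.978] q [0.406 0.93  2.016]
P 0.1381 q4 -0.013 pos [ 536.8 -316.3  310.1] xax [-0.12   0.068 -0.99 ] q [0.31  1.177 1.793]
P 0.1522 q4 -0.013 pos [ 532.2 -312.9  304.5] xax [-0.132  0.076 -0.988] q [0.308 1.191 1.795]
```

```bash
python3 -m jog '[-40,0,0,0,-40,0,0,0,40,0,0,0,40,0,0,0,40,0,0,0]' >/dev/null
python3 -c "from h import *;tl()"
python3 -m jog '[-40,0,0,0,-40,0,0,0,40,0,0,0,40,0,0,0,40,0,0,0]' >/dev/null
python3 -c "from h import *;tl()"
python3 -m jog '[0,0,0,0]' >/dev/null
python3 -c "from h import *;tl()"
```

```text
P 0.1077 q4 -0.013 pos [ 537.7 -317.3  298.2] xax [-0.095  0.051 -0.994] q [0.285 1.226 1.738]
P 0.1643 q4 -0.013 pos [ 512.9 -300.5  237.2] xax [-0.142  0.083 -0.986] q [0.276 1.352 1.678]
P 0.177 q4 -0.013 pos [ 509.3 -298.   230. ] xax [-0.152  0.09  -0.984] q [0.279 1.362 1.677]
```

```bash
cat > st.sh <<'E'
python3 -c "from h import *;tl();print(robot.state()['joint_vel'][[1,2,4]].round(2))"
E
for i in 1 2 3; do python3 -m jog '[-40,0,0,0]' >/dev/null; sh st.sh; done; echo zero
for i in 1 2 3 4; do python3 -m jog '[0,0,0,0]' >/dev/null; sh st.sh; done; echo down
for i in 1 2 3; do python3 -m jog '[40,0,0,0]' >/dev/null; sh st.sh; done; echo zero
for i in 1 2 3 4; do python3 -m jog '[0,0,0,0]' >/dev/null; sh st.sh; done
```

```text
P 0.191 q4 -0.013 pos [ 512.1 -299.4  263.2] xax [-0.163  0.098 -0.982] q [0.287 1.294 1.751]
[ 0.05 -0.98  0.97]
P 0.1939 q4 -0.013 pos [ 518.2 -303.   304.7] xax [-0.165  0.1   -0.981] q [0.3   1.204 1.831]
[ 0.17 -1.04  0.92]
P 0.1937 q4 -0.013 pos [ 524.9 -307.   347.7] xax [-0.165  0.1   -0.981] q [0.322 1.101 1.913]
[ 0.26 -1.27  0.97]
zero
P 0.1764 q4 -0.013 pos [ 527.9 -309.1  361.8] xax [-0.151  0.09  -0.984] q [0.318 1.079 1.922]
[ 0.   -0.01 -0.01]
P 0.1682 q4 -0.013 pos [ 529.6 -310.2  368.2] xax [-0.145  0.085 -0.986] q [0.317 1.067 1.926]
[-0.04 -0.2   0.08]
P 0.1598 q4 -0.013 pos [ 531.  -311.1  374. ] xax [-0.138  0.081 -0.987] q [0.315 1.059 1.928]
[-0.   -0.07  0.03]
P 0.1556 q4 -0.013 pos [ 531.7 -311.6  376.8] xax [-0.134  0.078 -0.988] q [0.314 1.054 1.929]
[-0.01 -0.06  0.02]
down
P 0.1385 q4 -0.013 pos [ 529.4 -310.6  347.6] xax [-0.121  0.069 -0.99 ] q [0.284 1.14  1.856]
[-0.29  1.3  -1.01]
P 0.1338 q4 -0.013 pos [ 525.4 -308.4  309.3] xax [-0.117  0.066 -0.991] q [0.267 1.229 1.779]
[-0.22  0.98 -0.88]
P 0.1288 q4 -0.013 pos [ 521.4 -306.3  270.7] xax [-0.113  0.063 -0.992] q [0.257 1.31  1.704]
[-0.08  0.98 -0.91]
zero
P 0.1468 q4 -0.013 pos [ 516.4 -302.8  259.6] xax [-0.127  0.073 -0.989] q [0.262 1.326 1.701]
[-0.03 -0.13  0.09]
P 0.149 q4 -0.013 pos [ 515.7 -302.4  259.6] xax [-0.129  0.075 -0.989] q [0.261 1.327 1.702]
[ 0.03  0.1  -0.02]
P 0.1511 q4 -0.013 pos [ 515.4 -302.1  259.7] xax [-0.131  0.076 -0.989] q [0.262 1.326 1.705]
[-0.02 -0.05  0.03]
P 0.1484 q4 -0.013 pos [ 516.4 -302.8  262.3] xax [-0.128  0.074 -0.989] q [0.262 1.321 1.707]
[ 0.   -0.04  0.02]
```

```bash
for k in 1 2; do python3 -m jog '[-40,0,0,0,-40,0,0,0,-40,0,0,0,0,0,0,0,0,0,0,0,0,0,0,0,0,0,0,0]' >/dev/null; sh st.sh
python3 -m jog '[40,0,0,0,40,0,0,0,40,0,0,0]' >/dev/null; sh st.sh; done; python3 -m jog '[0,0,0,0]' |head -1; sh st.sh
```

```text
P 0.1295 q4 -0.013 pos [ 534.7 -313.6  399.5] xax [-0.113  0.064 -0.992] q [0.306 1.02  1.945]
[-0.01 -0.03  0.01]
P 0.1048 q4 -0.013 pos [ 526.1 -309.4  290.6] xax [-0.093  0.05  -0.994] q [0.245 1.286 1.715]
[-0.1   1.01 -0.93]
P 0.2413 q4 -0.013 pos [ 506.1 -293.7  339.6] xax [-0.203  0.126 -0.971] q [0.301 1.146 1.935]
[-0.   -0.   -0.01]
P 0.2156 q4 -0.013 pos [ 488.  -283.1  231.6] xax [-0.183  0.112 -0.977] q [0.246 1.404 1.708]
[-0.09  0.98 -0.92]
time_s: 24.92
P 0.2322 q4 -0.013 pos [ 482.6 -279.3  221.2] xax [-0.196  0.121 -0.973] q [0.249 1.421 1.704]
[-0.03 -0.14  0.08]
```

```bash
for k in 1 2; do python3 -m jog '[-40,0,0,0,-40,0,0,0,40,0,0,0,40,0,0,0,0,0,0,0,0,0,0,0,0,0,0,0]' |head -1; sh st.sh; done
```

```text
time_s: 25.5
P 0.2158 q4 -0.013 pos [ 489.  -283.8  239. ] xax [-0.183  0.112 -0.977] q [0.245 1.39  1.722]
[-0.01 -0.06  0.03]
time_s: 26.08
P 0.1937 q4 -0.013 pos [ 496.2 -288.7  261.8] xax [-0.165  0.1   -0.981] q [0.238 1.354 1.743]
[-0.01 -0.06  0.03]
```

```bash
python3 -m jog '[-40,0,0,0,-40,0,0,0,-40,0,0,0,40,0,0,0,40,0,0,0,40,0,0,0,0,0,0,0,0,0,0,0,0,0,0,0]' |head -1; sh st.sh;  python3 -m jog '[-41,0,0,0,-41,0,0,0,-41,0,0,0,-41,0,0,0,41,0,0,0,41,0,0,0,41,0,0,0,41,0,0,0,0,0,0,0,0,0,0,0,0,0,0,0]' |head -1; sh st.sh
```

```text
time_s: 26.83
P 0.1637 q4 -0.012 pos [ 504.6 -294.4  292.6] xax [-0.141  0.083 -0.987] q [0.229 1.306 1.77 ]
[-0.02 -0.08  0.04]
time_s: 27.75
P 0.0918 q4 -0.012 pos [ 522.6 -306.9  344.3] xax [-0.082  0.043 -0.996] q [0.217 1.222 1.795]
[-0.02 -0.1   0.04]
```

```bash
python3 -m jog '[-41,0,0,0,-41,0,0,0,-41,0,0,0,-41,0,0,0,41,0,0,0,41,0,0,0,41,0,0,0,41,0,0,0,0,0,0,0,0,0,0,0,0,0,0,0]' |head -1; sh st.sh; python3 -m jog '[20,0,0,0,20,0,0,0,20,0,0,0,15,0,0,0,10,0,0,0,5,0,0,0]' |head -1; sh st.sh
```

```text
time_s: 28.67
P -0.0029 q4 -0.012 pos [ 541.4 -319.8  407.3] xax [-0.004 -0.011 -1.   ] q [0.203 1.121 1.815]
[-0.02 -0.11  0.04]
time_s: 29.17
P -0.0491 q4 -0.012 pos [ 551.8 -328.4  350.6] xax [ 0.034 -0.038 -0.999] q [0.182 1.248 1.663]
[-0.01  0.02 -0.08]
```

```bash
python3 -c "
from h import *;plan([512.5,-363.3,230],99.5)"; python3 -m jog '[20,0,0,0,20,0,0,0,20,0,0,0,10,0,0,0,0,0,0,0,0,0,0,0]' |head -1; sh st.sh;python3 -c "
from h import *;plan([512.5,-363.3,230],99.5)"
```

```text
tool d [120.4 -21.3 -48.5] pos [ 551.8 -328.4  350.6] jaw 101.3 xaxis [ 0.034 -0.038 -0.999] q [-0.61  0.18  1.25 -0.01  1.66 -2.38]
turn about tool x 1.8 or -178.2
time_s: 29.67
P -0.0726 q4 -0.012 pos [ 561.  -335.8  296.9] xax [ 0.053 -0.051 -0.997] q [0.194 1.331 1.544]
[ 0.   -0.02  0.01]
tool d [ 65.6 -13.5 -55.7] pos [ 561.  -335.8  296.9] jaw 101.2 xaxis [ 0.053 -0.051 -0.997] q [-0.61  0.19  1.33 -0.01  1.54 -2.38]
turn about tool x 1.7 or -178.3
```

```bash
python3 -m jog '[0,-3,-14,1.7,0,-3,-14,0,0,-2,-14,0,0,0,0,0]' |head -1; sh st.sh;python3 -c "
from h import *;plan([512.5,-363.3,230],99.5)
im,K,E=cam('wrist'); cv2.imwrite('pics/w20.png',im)"
```

```text
time_s: 30.0
P -0.0811 q4 -0.007 pos [ 520.1 -353.4  302.6] xax [ 0.059 -0.056 -0.997] q [0.117 1.407 1.537]
[-0.01 -0.03 -0.  ]
tool d [ 72.5  -3.7 -12.6] pos [ 520.1 -353.4  302.6] jaw 99.5 xaxis [ 0.059 -0.056 -0.997] q [-0.67  0.12  1.41 -0.01  1.54 -2.41]
turn about tool x -0.0 or 180.0
```

View pics/w20.png

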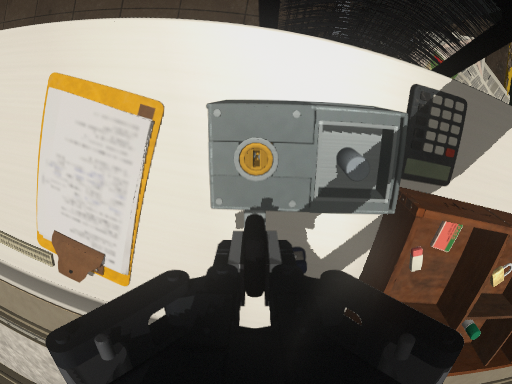

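```bash
python3 -m jog '[30,0,-3,0,30,0,-3,0,30,0,-3,0,-20,0,0,0,0,0,0,0,0,0,0,0]' |head -1; sh st.sh;python3 -c "
from h import *;plan([512.5,-363.3,230],99.5)"
```

```text
time_s: 30.55
P -0.0915 q4 -0.004 pos [ 516.6 -360.8  236. ] xax [ 0.068 -0.061 -0.996] q [0.133 1.511 1.407]
[-0.04 -0.06  0.02]
tool d [ 5.9 -1.4 -4.8] pos [ 516.6 -360.8  236. ] jaw 99.3 xaxis [ 0.068 -0.061 -0.996] q [-0.69  0.13  1.51 -0.    1.41 -2.42]
turn about tool x -0.2 or 179.8
```

```bash
python3 -m jog '[-35,0,0,0,-35,0,0,0,-35,0,0,0,0,0,0,0,0,0,0,0]' |head -1; sh st.sh; python3 -m jog '[35,0,0,0,35,0,0,0,35,0,0,0,-35,0,0,0,-20,0,0,0,0,0,0,0,0,0,0,0]' |head -1; sh st.sh;python3 -c "
from h import *;plan([512.5,-363.3,230],99.5)"
```

```text
time_s: 30.97
P -0.0973 q4 -0.004 pos [ 510.1 -354.5  349.1] xax [ 0.073 -0.064 -0.995] q [0.078 1.366 1.601]
[-0.05 -0.1   0.03]
time_s: 31.55
P -0.0908 q4 -0.003 pos [ 511.  -354.6  290. ] xax [ 0.068 -0.06  -0.996] q [0.092 1.457 1.502]
[-0.   -0.    0.01]
tool d [60.4 -4.6 -3.5] pos [ 511.  -354.6  290. ] jaw 99.4 xaxis [ 0.068 -0.06  -0.996] q [-0.69  0.09  1.46 -0.    1.5  -2.42]
turn about tool x -0.1 or 179.9
```

```bash
python3 -m jog '[-40,0,0,0,-40,0,0,0,0,0,0,0,0,0,0,0]' |head -1; sh st.sh; python3 -m jog '[40,0,0,0,40,0,0,0,40,0,0,0,-40,0,0,0,-40,0,0,0,-40,0,0,0,0,0,0,0,0,0,0,0]' |head -1; sh st.sh
```

```text
time_s: 31.88
P -0.0895 q4 -0.003 pos [ 506.  -349.9  369.2] xax [ 0.067 -0.059 -0.996] q [0.07  1.337 1.645]
[-0.03 -0.08  0.02]
time_s: 32.55
P -0.0492 q4 -0.002 pos [ 496.4 -341.9  336.9] xax [ 0.036 -0.033 -0.999] q [0.072 1.391 1.629]
[-0.03 -0.07  0.02]
```

```bash
python3 -m jog '[40,0,0,0,40,0,0,0,40,0,0,0,-40,0,0,0,-40,0,0,0,-40,0,0,0,0,0,0,0,0,0,0,0]' |head -1; sh st.sh;python3 -c "
from h import *;plan([512.5,-363.3,230],99.5)"
```

```text
time_s: 33.22
P -0.0111 q4 -0.002 pos [ 486.3 -333.5  305.4] xax [ 0.007 -0.009 -1.   ] q [0.075 1.444 1.611]
[-0.04 -0.07  0.02]
tool d [ 75.8 -33.   20.5] pos [ 486.3 -333.5  305.4] jaw 99.5 xaxis [ 0.007 -0.009 -1.   ] q [-0.69  0.08  1.44 -0.    1.61 -2.42]
turn about tool x 0.0 or -180.0
```

```bash
python3 -m jog '[40,0,0,0,40,0,0,0,-40,0,0,0,-40,0,0,0,0,0,0,0,0,0,0,0]' |head -1; sh st.sh;python3 -c "
from h import *;plan([512.5,-363.3,230],99.5)"
```

```text
time_s: 33.72
P 0.0178 q4 -0.002 pos [ 477.8 -326.5  281.2] xax [-0.015  0.01  -1.   ] q [0.078 1.485 1.597]
[-0.02 -0.03  0.01]
tool d [ 50.3 -42.6  28.9] pos [ 477.8 -326.5  281.2] jaw 99.5 xaxis [-0.015  0.01  -1.   ] q [-0.69  0.08  1.48 -0.    1.6  -2.42]
turn about tool x 0.0 or -180.0
```

```bash
python3 -m jog '[10,-15,18,0,10,-15,18,0,10,-14,17,0,10,0,0,0,0,0,0,0]' |head -1; sh st.sh;python3 -c "
from h import *;plan([512.5,-363.3,230],99.5)
im,K,E=cam('wrist'); cv2.imwrite('pics/w21.png',im)
np.savez('w21.npz',K=K,E=E)
cv2.imwrite('pics/w21z.png',cv2.resize(im[140:250,205:295],None,fx=5.4,fy=5.4,interpolation=cv2.INTER_CUBIC))"
```

```text
time_s: 34.13
P 0.0083 q4 -0.002 pos [ 541.8 -364.4  237.7] xax [-0.008  0.004 -1.   ] q [0.285 1.331 1.533]
[ 0.04 -0.05 -0.01]
tool d [  7.9   5.9 -28.6] pos [ 541.8 -364.4  237.7] jaw 99.5 xaxis [-0.008  0.004 -1.   ] q [-0.67  0.29  1.33 -0.    1.53 -2.41]
turn about tool x -0.0 or 180.0
```

View pics/w21z.png

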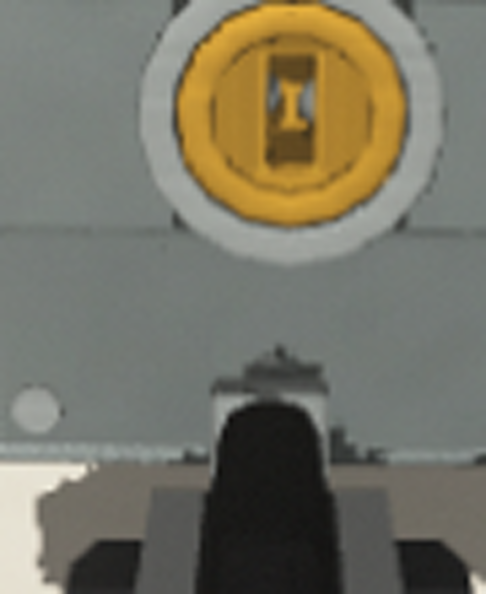

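```bash
python3 - <<'E'
from h import *
d=np.load("w21.npz");K,E=d["K"],d["E"]
g=lambda x,y:at("wrist",K,E,205+(x+.5)/5.4-.5,140+(y+.5)/5.4-.5,124)
for p in((291,55),(291,165),(266,110),(316,110),(291,110),(175,112),(407,112)): print(p,g(*p).round(1))
k=g(291,110.)
T=tool(); print("in tool",(T[:3,:3].T@(k-T[:3,3])).round(1))
E
```

```text
(291, 55) [ 503.8 -366.9  124. ]
(291, 165) [ 520.5 -364.1  124. ]
(266, 110) [ 512.7 -369.3  124. ]
(316, 110) [ 511.4 -361.8  124. ]
(291, 110) [ 512.1 -365.5  124. ]
(175, 112) [ 515.2 -382.8  124. ]
(407, 112) [ 509.4 -348.1  124. ]
in tool [114.8   3.3 -28.6]
```

```bash
python3 - <<'E'
from h import *
im,K,E=cam("scene")
for z in (58,63,68,73): 
    u,v=proj("scene",K,E,[427.1+(-3.7),221,283.5-z]); print(z,round((u-180)*3.7),round((v-150)*3.7))
T=tool()
for z in (0,30,59,69):
    u,v=proj("scene",K,E,T[:3,3]+T[:3,:3]@[z,0,-3]); print(z,u,v,"zoom",round((u-320)*5.5),round((v-60)*5.5))
cv2.imwrite("pics/s21.png",cv2.resize(im[60:165,320:420],None,fx=5.5,fy=5.5,interpolation=cv2.INTER_CUBIC))
im,K,E=cam("top")
u,v=proj("top",K,E,T[:3,3]+T[:3,:3]@[-12,0,-3]);print(u,v)
E
```

```text
58 244 193
63 244 201
68 244 208
73 244 215
0 356.0662233256504 123.05445784031706 zoom 198 347
30 354.85617900770774 131.60396499265462 zoom 192 394
59 353.71492839082043 139.66741371681118 zoom 185 438
69 353.32769671041433 142.40337964149091 zoom 183 453
382.99069929573255 190.7559643125506
```

View pics/s21.png

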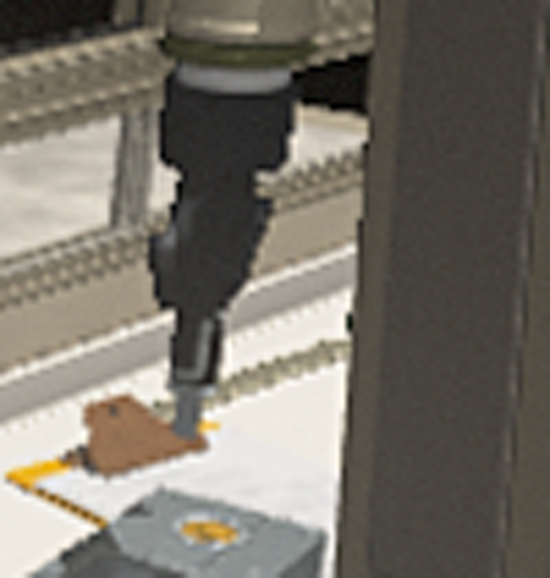

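```bash
python3 -m jog '[10,2,-13,0,10,2,-13,0,10,0,0,0,0,0,0,0]' |head -1; sh st.sh;python3 -c "
from h import *
T=tool();k=np.array([512.1,-365.5,124]);print('key in tool',(T[:3,:3].T@(k-T[:3,3])).round(1))
plan([512.5,-363.3,230],99.5)
im,K,E=cam('wrist'); cv2.imwrite('pics/w22.png',im)
np.savez('w22.npz',K=K,E=E)
cv2.imwrite('pics/w22z.png',cv2.resize(im[150:260,205:305],None,fx=5.4,fy=5.4,interpolation=cv2.INTER_CUBIC))"
```

```text
time_s: 34.62
P -0.0048 q4 -0.002 pos [ 515.2 -365.3  216.5] xax [ 0.002 -0.005 -1.   ] q [0.226 1.439 1.472]
[-0.05 -0.    0.03]
key in tool [92.5  0.8 -3.3]
tool d [-13.5   2.3  -2.3] pos [ 515.2 -365.3  216.5] jaw 99.5 xaxis [ 0.002 -0.005 -1.   ] q [-0.7   0.23  1.44 -0.    1.47 -2.43]
turn about tool x 0.0 or -180.0
```

View pics/w22z.png

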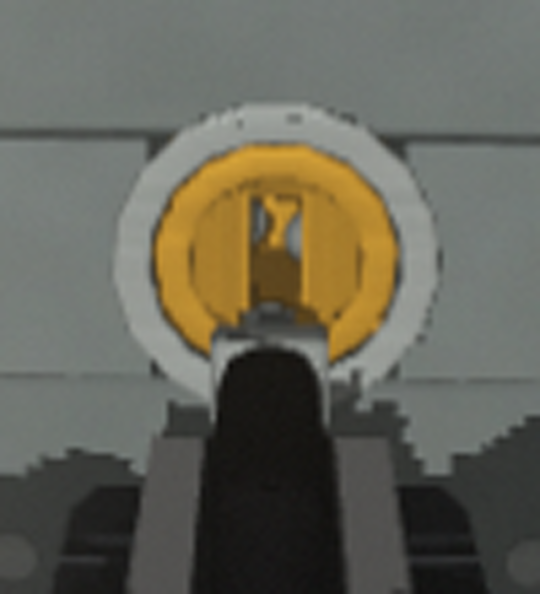

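```bash
python3 -m jog '[11,1,-1,0,11,0,-1,0,5,0,0,0]' |head -1; sh st.sh;python3 -c "
from h import *
T=tool();k=np.array([512.1,-365.5,124]);print('key in tool',(T[:3,:3].T@(k-T[:3,3])).round(1))
plan([512.5,-363.3,230],99.5)
im,K,E=cam('wrist'); cv2.imwrite('pics/w23.png',im)
np.savez('w22.npz',K=K,E=E)
cv2.imwrite('pics/w23z.png',cv2.resize(im[170:280,205:305],None,fx=5.4,fy=5.4,interpolation=cv2.INTER_CUBIC))"
```

```text
time_s: 34.92
P -0.014 q4 -0.002 pos [ 516.  -366.2  193.6] xax [ 0.01 -0.01 -1.  ] q [0.235 1.472 1.421]
[ 0.04  0.06 -0.11]
key in tool [69.6  2.1 -4.2]
tool d [-36.4   3.   -2.7] pos [ 516.  -366.2  193.6] jaw 99.5 xaxis [ 0.01 -0.01 -1.  ] q [-0.7   0.23  1.47 -0.    1.42 -2.43]
turn about tool x 0.0 or -180.0
```

View pics/w23z.png

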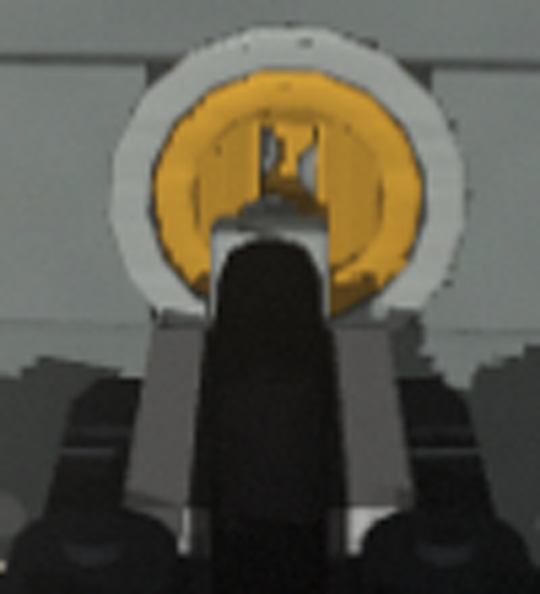

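```bash
python3 -m jog '[2,2.6,-1.5,0,0,0,0,0]' |head -1; sh st.sh;python3 -c "
from h import *
T=tool();k=np.array([512.1,-365.5,124]);print('key in tool',(T[:3,:3].T@(k-T[:3,3])).round(1),robot.state()['force'])
im,K,E=cam('wrist'); cv2.imwrite('pics/w24.png',im)
cv2.imwrite('pics/w24z.png',cv2.resize(im[170:280,205:305],None,fx=5.4,fy=5.4,interpolation=cv2.INTER_CUBIC))"
```

```text
time_s: 35.13
P -0.0104 q4 -0.002 pos [ 513.6 -362.9  189. ] xax [ 0.007 -0.008 -1.   ] q [0.231 1.485 1.416]
[ 0.01 -0.02  0.  ]
key in tool [65.  -1.8 -2.2] [-1.77971058 -0.56195302 -0.94301973]
```

View pics/w24z.png

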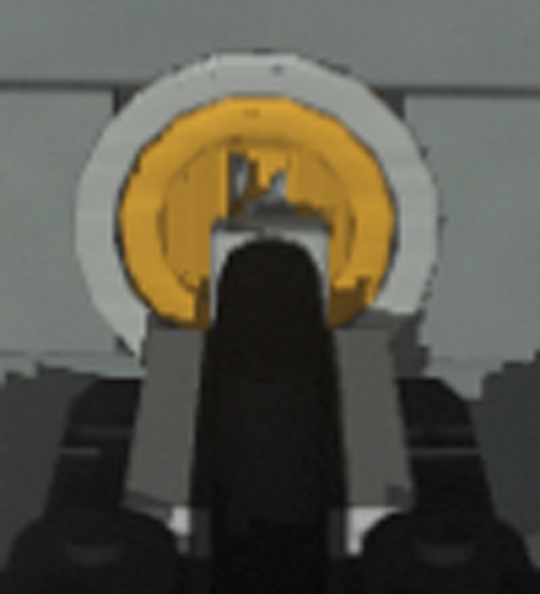

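```bash
python3 -m jog '[0,-1.3,0.5,0,0,0,0,0]' |head -1; sh st.sh;python3 -c "
from h import *
T=tool();k=np.array([512.1,-365.5,124]);print('key in tool',(T[:3,:3].T@(k-T[:3,3])).round(1),robot.state()['force'])
im,K,E=cam('wrist'); cv2.imwrite('pics/w25.png',im)
cv2.imwrite('pics/w25z.png',cv2.resize(im[175:245,220:290],None,fx=8,fy=8,interpolation=cv2.INTER_CUBIC))"
```

```text
time_s: 35.35
P -0.0117 q4 -0.002 pos [ 514.8 -364.5  189.9] xax [ 0.008 -0.009 -1.   ] q [0.234 1.479 1.417]
[-0.01 -0.    0.  ]
key in tool [65.9  0.1 -3.3] [-0.95573118 -0.32285533 -1.62134231]
```

View pics/w25z.png

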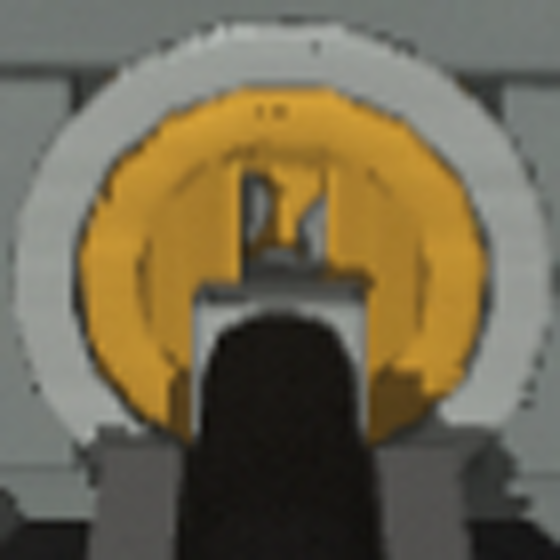

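```bash
python3 -m jog '[5,0.2,0,0,5,0,0,0]' |head -1; sh st.sh;python3 -c "
from h import *
T=tool();k=np.array([512.1,-365.5,124]);print('key in tool',(T[:3,:3].T@(k-T[:3,3])).round(1),robot.state()['force'])
im,K,E=cam('wrist'); cv2.imwrite('pics/w26.png',im)
cv2.imwrite('pics/w26z.png',cv2.resize(im[175:245,220:290],None,fx=8,fy=8,interpolation=cv2.INTER_CUBIC))"
```

```text
time_s: 35.57
P -0.0153 q4 -0.002 pos [ 515.9 -365.2  181.6] xax [ 0.011 -0.011 -1.   ] q [0.24  1.488 1.399]
[ 0.04  0.05 -0.11]
key in tool [57.5  1.  -4.3] [-0.32782903 -0.26482034 -0.0031636 ]
```

View pics/w26z.png

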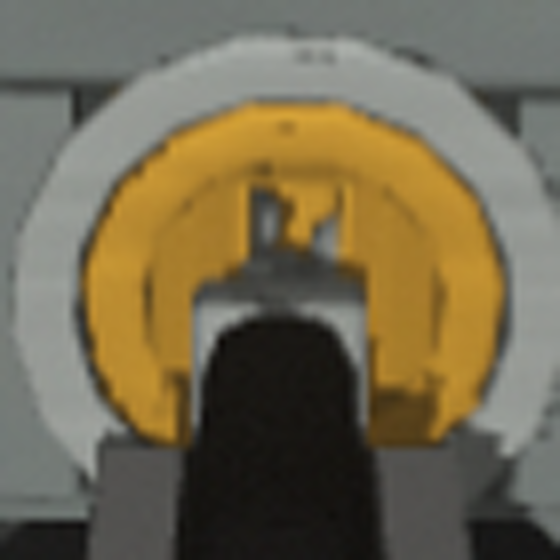

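```bash
python3 - <<'E'
from h import *
d=robot.get_image("wrist");K,Tc=d["camera_matrix"],d["tool_from_camera"]
for x,z in((57.5,-13.1),(57.5,4.5),(59,0),(59,-4),(57,-8),(55,-8),(50,-8),(57,-12),(50,-12),(30,-15),(30,-18),(30,-16),(24,-16),(24,-18),(24,-20)): print(x,z,[round(a,1) for a in proj("wrist",K,Tc,[x,0,z])])
E
```

```text
57.5 -13.1 [np.float64(254.6), np.float64(199.6)]
57.5 4.5 [np.float64(254.6), np.float64(224.7)]
59 0 [np.float64(254.6), np.float64(217.6)]
59 -4 [np.float64(254.6), np.float64(211.9)]
57 -8 [np.float64(254.6), np.float64(207.3)]
55 -8 [np.float64(254.6), np.float64(208.3)]
50 -8 [np.float64(254.6), np.float64(211.0)]
57 -12 [np.float64(254.6), np.float64(201.4)]
50 -12 [np.float64(254.6), np.float64(205.0)]
30 -15 [np.float64(254.6), np.float64(211.7)]
30 -18 [np.float64(254.6), np.float64(206.6)]
30 -16 [np.float64(254.6), np.float64(210.0)]
24 -16 [np.float64(254.6), np.float64(213.8)]
24 -18 [np.float64(254.6), np.float64(210.4)]
24 -20 [np.float64(254.6), np.float64(206.8)]
```

View pics/w26.png

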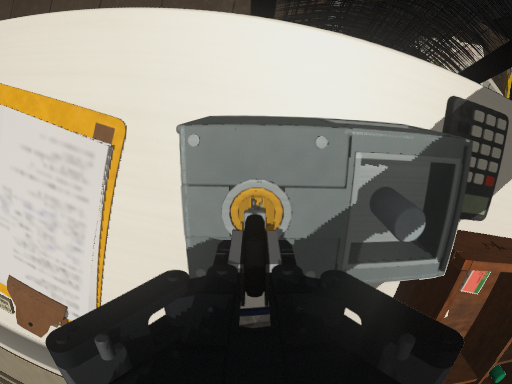

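```bash
python3 -m jog '[-6,0.5,-3,0,0,0,0,0]' |head -1; sh st.sh;python3 -c "
from h import *
T=tool();k=np.array([512.1,-365.5,124]);print('key in tool',(T[:3,:3].T@(k-T[:3,3])).round(1),robot.state()['force'])
im,K,E=cam('wrist'); cv2.imwrite('pics/w27.png',im)
cv2.imwrite('pics/w27z.png',cv2.resize(im[175:245,220:290],None,fx=8,fy=8,interpolation=cv2.INTER_CUBIC))"
```

```text
time_s: 35.83
P -0.0115 q4 -0.002 pos [ 511.7 -364.3  186. ] xax [ 0.008 -0.009 -1.   ] q [0.23  1.491 1.409]
[ 0.02  0.01 -0.02]
key in tool [62.  -0.6 -0.1] [-0.35574456  0.19272178 -0.18199143]
```

View pics/w27z.png

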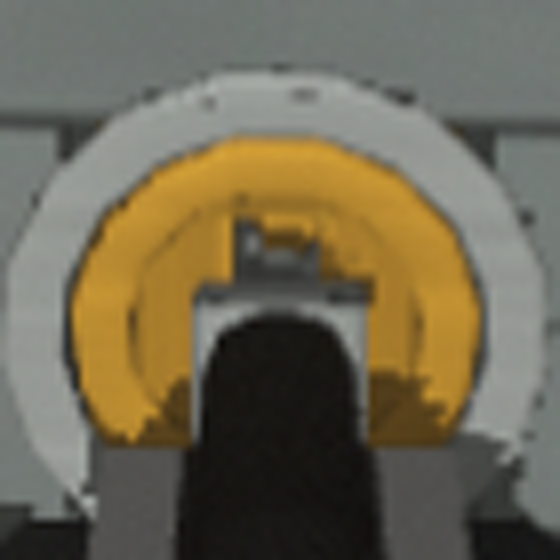

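```bash
python3 -m jog '[5,0,-0.6,0,5,0.2,-0.4,0]' |head -1; sh st.sh;python3 -c "
from h import *
T=tool();k=np.array([512.1,-365.5,124]);print('key in tool',(T[:3,:3].T@(k-T[:3,3])).round(1),robot.state()['force'])
im,K,E=cam('wrist'); cv2.imwrite('pics/w28.png',im)
cv2.imwrite('pics/w28z.png',cv2.resize(im[175:245,220:290],None,fx=8,fy=8,interpolation=cv2.INTER_CUBIC))"
```

```text
time_s: 36.05
P -0.0143 q4 -0.002 pos [ 511.4 -364.9  176.7] xax [ 0.01 -0.01 -1.  ] q [0.234 1.503 1.39 ]
[ 0.02  0.07 -0.11]
key in tool [52.7 -0.1  0.2] [ 0.75248444 -0.45905575  0.08411733]
```

View pics/w28z.png

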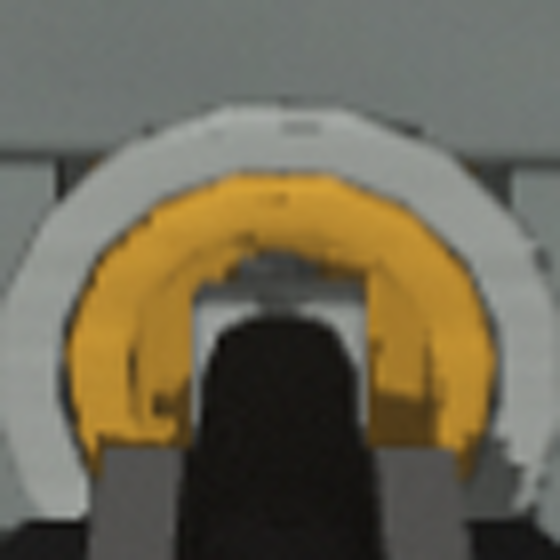

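```bash
python3 -m jog '[5,0.2,-0.3,0,5,0.2,-0.3,0]'; sh st.sh;python3 -c "
from h import *
T=tool();k=np.array([512.1,-365.5,124]);print('key in tool',(T[:3,:3].T@(k-T[:3,3])).round(1),robot.state()['force'])
im,K,E=cam('wrist'); cv2.imwrite('pics/w29.png',im)
cv2.imwrite('pics/w29z.png',cv2.resize(im[175:245,220:290],None,fx=8,fy=8,interpolation=cv2.INTER_CUBIC))"
```

```text
time_s: 36.27
eef_pos: [512.7, -365.4, 167.4]
orientation: [-0.142, 1.553, 0.12]
force: [-0.5, 1.7, 13.5]
gripper_width: 0.111
P -0.0195 q4 -0.0 pos [ 512.7 -365.4  167.4] xax [ 0.015 -0.013 -1.   ] q [0.24  1.514 1.368]
[ 0.02  0.05 -0.1 ]
key in tool [43.4  0.6 -1.2] [-0.52900971  1.73451999 13.52307517]
```

View pics/w29z.png

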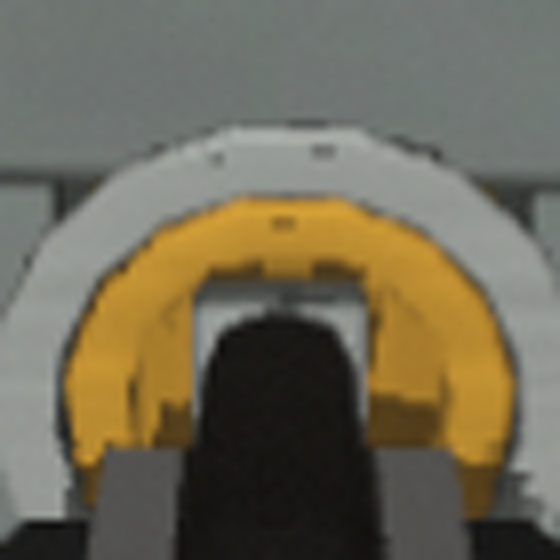

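The blade is in the keyway and is meeting the first pin at 13.5 N. I'll keep pushing with a small rock.

```bash
python3 -m jog '[7,0.2,-0.4,4,7,0.2,-0.3,-4]'; python3 -m jog '[6,0.2,-0.4,4,6,0.2,-0.3,-4]'; sh st.sh;python3 -c "
from h import *
T=tool();k=np.array([512.1,-365.5,124]);print('key in tool',(T[:3,:3].T@(k-T[:3,3])).round(1),robot.state()['force'])
im,K,E=cam('wrist'); cv2.imwrite('pics/w30.png',im)
cv2.imwrite('pics/w30z.png',cv2.resize(im[175:245,220:290],None,fx=8,fy=8,interpolation=cv2.INTER_CUBIC))"
```

```text
time_s: 36.48
eef_pos: [514.0, -365.4, 157.6]
orientation: [-0.14, 1.549, 0.115]
force: [-3.4, 7.1, 16.8]
gripper_width: 0.103
time_s: 36.65
eef_pos: [515.2, -365.5, 152.8]
orientation: [-0.142, 1.545, 0.113]
force: [-17.6, 16.0, 55.7]
gripper_width: 0.106
P -0.0289 q4 0.002 pos [ 515.2 -365.5  152.8] xax [ 0.024 -0.017 -1.   ] q [0.249 1.531 1.332]
[-0.01  0.02 -0.04]
key in tool [28.8  1.1 -3.7] [-17.5949399   15.99540597  55.72097535]
```

View pics/w30z.png

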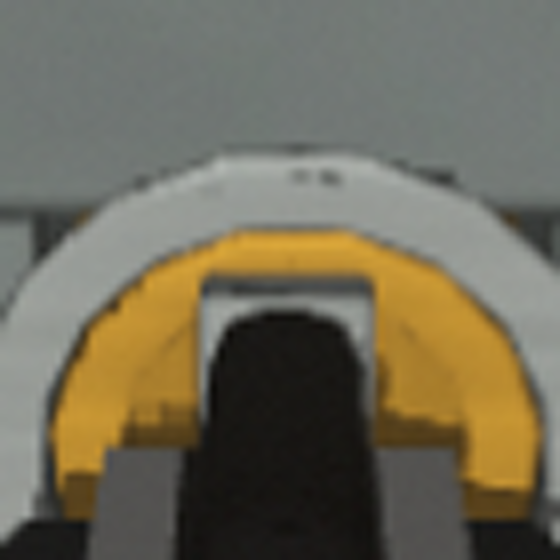

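```bash
python3 -m jog '[1,0.5,-2,0,1,0,0,0,1,0,0,0]'; sh st.sh; python3 -c "
from h import *
plan([512.5,-364,150],9.5); print(robot.state()['wrist_torque'])
im,K,E=cam('scene'); cv2.imwrite('pics/s31.png',cv2.resize(im[90:195,320:420],None,fx=5.5,fy=5.5,interpolation=cv2.INTER_CUBIC))"
```

```text
time_s: 36.95
eef_pos: [514.4, -365.0, 153.6]
orientation: [-0.155, 1.541, 0.123]
force: [-3.4, 3.0, 11.5]
gripper_width: 0.108
P -0.0322 q4 0.003 pos [ 514.4 -365.   153.6] xax [ 0.027 -0.018 -0.999] q [0.243 1.537 1.33 ]
[-0.    0.01 -0.01]
tool d [ 3.6  1.4 -1.7] pos [ 514.4 -365.   153.6] jaw 100.2 xaxis [ 0.027 -0.018 -0.999] q [-0.7   0.24  1.54  0.    1.33 -2.45]
turn about tool x 90.7 or -89.3
[ 0.70363092  0.73416082 -0.02143519]
```

View pics/s31.png

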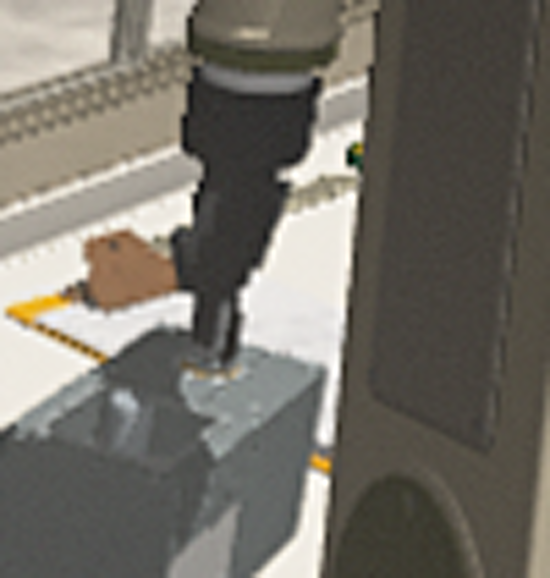

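```bash
python3 -m jog '[6,0.2,-1,3,6,0.2,-1,-3]'; python3 -m jog '[1,0,0,0,1,0,0,0]'
```

```text
time_s: 37.17
eef_pos: [515.4, -365.3, 152.5]
orientation: [-0.155, 1.535, 0.118]
force: [-18.8, 19.7, 52.4]
gripper_width: 0.104
time_s: 37.33
eef_pos: [515.1, -364.6, 153.3]
orientation: [-0.157, 1.535, 0.121]
force: [-1.4, 0.5, 6.9]
gripper_width: 0.112
```

The key is seated: pushing at 52 N gives no further travel. Now I'll turn it clockwise.

```bash
python3 -m jog '[1,0,0,7,1,0,0,7,1,0,0,7]';python3 -c "
from h import *
plan([512.5,-364,150],9.5); print(robot.state()['wrist_torque'])"; python3 -m jog '[1,0,0,7,1,0,0,7,1,0,0,7,1,0,0,7]'; python3 -c "
from h import *
plan([512.5,-364,150],9.5); print(robot.state()['wrist_torque'])"
```

```text
time_s: 37.58
eef_pos: [515.0, -365.9, 153.2]
orientation: [0.137, 1.53, -0.168]
force: [-4.7, 3.5, 13.2]
gripper_width: 0.108
tool d [ 3.1  1.4 -3. ] pos [ 515.  -365.9  153.2] jaw 78.8 xaxis [ 0.033 -0.023 -0.999] q [-0.7   0.24  1.54  0.    1.32 -2.08]
turn about tool x 69.3 or -110.7
[0.70758398 0.99199627 0.03921113]
time_s: 37.92
eef_pos: [514.0, -367.3, 153.2]
orientation: [0.531, 1.464, -0.553]
force: [-5.7, 4.0, 14.5]
gripper_width: 0.103
tool d [ 3.1  1.5 -3.4] pos [ 514.  -367.3  153.2] jaw 50.1 xaxis [ 0.031 -0.026 -0.999] q [-0.7   0.24  1.54  0.    1.32 -1.58]
turn about tool x 40.6 or -139.4
[0.84715545 1.16107531 0.14002514]
```

```bash
python3 -m jog '[1,0,0,7,1,0,0,7,1,0,0,7,1,0,0,7]'; python3 -c "
from h import *
plan([512.5,-364,150],9.5); print(robot.state()['wrist_torque'])
im,K,E=cam('wrist'); cv2.imwrite('pics/w33.png',im)"
```

```text
time_s: 38.25
eef_pos: [512.7, -367.9, 153.2]
orientation: [0.918, 1.325, -0.929]
force: [-3.6, 6.2, 14.6]
gripper_width: 0.102
tool d [ 3.1  1.2 -3.8] pos [ 512.7 -367.9  153.2] jaw 21.5 xaxis [ 0.027 -0.026 -0.999] q [-0.7   0.24  1.54 -0.    1.32 -1.08]
turn about tool x 12.0 or -168.0
[1.28836558 0.79353424 0.17505537]
```

View pics/w33.png

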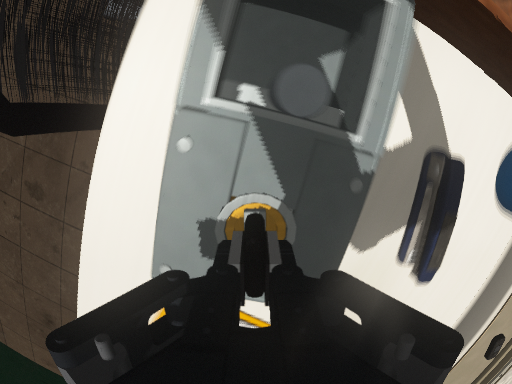

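```bash
python3 -m jog '[1,0,0,7,1,0,0,7]';python3 -c "
from h import *
plan([512.5,-364,150],9.5); print(robot.state()['wrist_torque'])"; python3 -m jog '[1,0,0,6,1,0,0,6]'; python3 -c "
from h import *
plan([512.5,-364,150],9.5); print(robot.state()['wrist_torque'])
im,K,E=cam('wrist'); cv2.imwrite('pics/w34.png',im)"
```

```text
time_s: 38.47
eef_pos: [512.1, -367.8, 153.1]
orientation: [1.105, 1.229, -1.11]
force: [-5.5, 4.1, 15.1]
gripper_width: 0.105
tool d [ 3.   0.8 -3.8] pos [ 512.1 -367.8  153.1] jaw 7.4 xaxis [ 0.026 -0.026 -0.999] q [-0.7   0.24  1.54 -0.    1.32 -0.83]
turn about tool x -2.1 or 177.9
[1.04296151 1.30480769 0.1428443 ]
time_s: 38.63
eef_pos: [511.6, -367.8, 153.2]
orientation: [1.27, 1.126, -1.269]
force: [-3.8, 4.7, 14.8]
gripper_width: 0.107
tool d [ 3.1  0.5 -3.9] pos [ 511.6 -367.8  153.2] jaw -5.3 xaxis [ 0.025 -0.026 -0.999] q [-0.7   0.24  1.54 -0.    1.32 -0.61]
turn about tool x -14.8 or 165.2
[1.03374278 0.90592829 0.92372292]
```

View pics/w34.png

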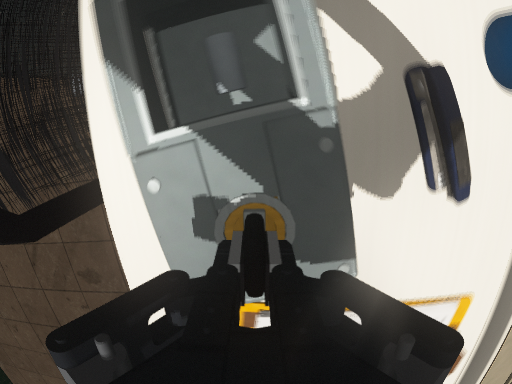

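```bash
python3 -m jog '[1,0,0,2,1,0,0,2,1,0,0,2,1,0,0,2]'; python3 -c "
from h import *
plan([512.5,-364,150],9.5); print(robot.state()['wrist_torque'])
im,K,E=cam('wrist'); cv2.imwrite('pics/w35.png',cv2.resize(im[0:260,80:400],None,fx=2.3,fy=2.3))
im,K,E=cam('scene'); cv2.imwrite('pics/s35.png',cv2.resize(im[90:230,300:410],None,fx=5,fy=4.2,interpolation=cv2.INTER_CUBIC))
im,K,E=cam('scene'); cv2.imwrite('pics/s35f.png',im)"
```

```text
time_s: 39.02
eef_pos: [511.5, -367.6, 153.2]
orientation: [1.378, 1.047, -1.377]
force: [-3.8, 4.3, 14.0]
gripper_width: 0.105
tool d [ 3.2  0.1 -3.8] pos [ 511.5 -367.6  153.2] jaw -13.9 xaxis [ 0.023 -0.028 -0.999] q [-0.7   0.24  1.54 -0.01  1.33 -0.46]
turn about tool x -23.4 or 156.6
[0.91159014 0.98653156 1.74463941]
```

View pics/w35.png

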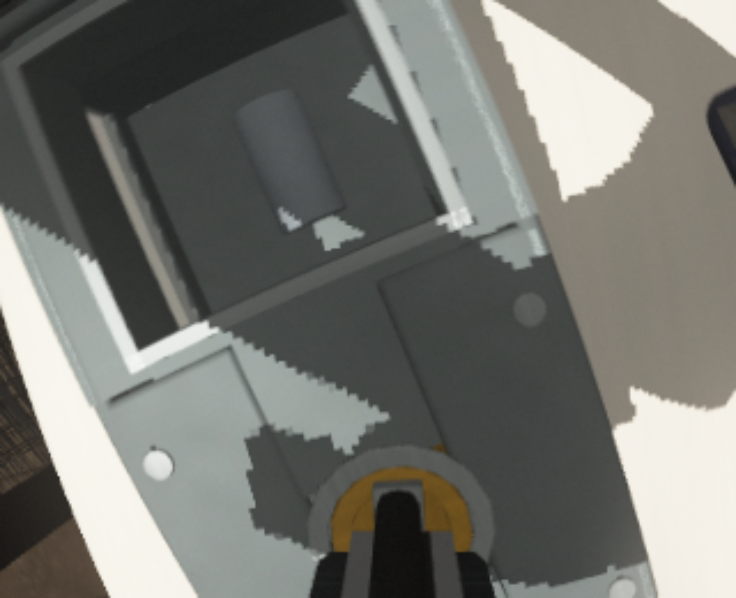

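View pics/s35.png

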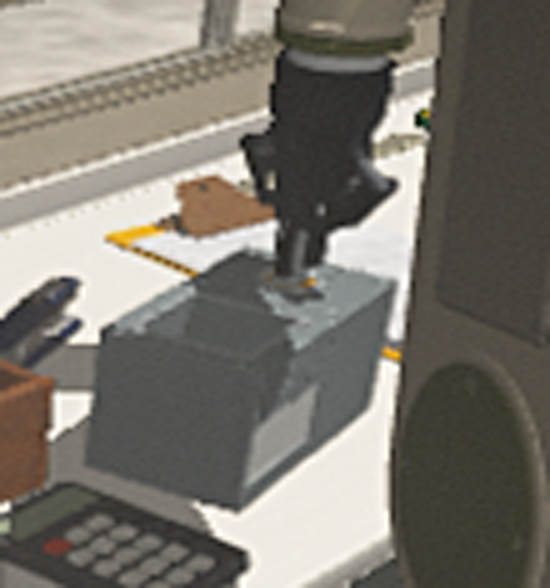

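View pics/s35f.png

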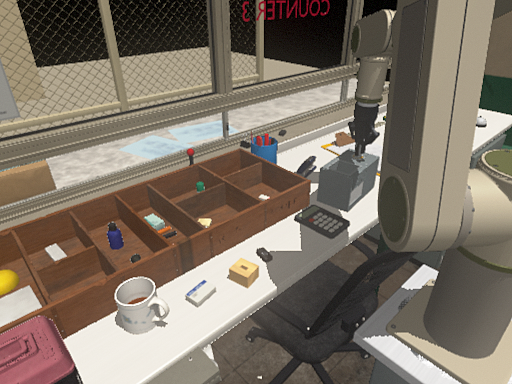

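The roll lies in the tray, seen through the open hopper at (290,160) in the zoom. The key is at the stop with about 1.7 N m of torque and 14 N of push, still gripped. Handing in.

```bash
python3 -c "
from h import *
print(robot.hand_in()); s=robot.state(); print(s['time_s'],s['force'],s['wrist_torque'],s['gripper_width'])"
```

```text
the job is handed in; nothing more can be done
None
the job is handed in; nothing more can be done
```

I banked the coin roll, pushed the key home, turned it to the stop, and handed in at about 39 s of the 72 s allowed, with the key still gripped. `hand_in()` gave no verdict, and the state could not be read afterwards, so I haven't confirmed the one-second hold.

**Coin roll:** it stood upright on the closed shutter after I let go. The last wrist picture shows the shutter open and the roll lying in the tray.

**Key:** it passed both pins with pushes of 13 to 17 N and stopped hard at about 55 N. A second push of 52 N moved it no further, at the height expected for fully home.

**Turn:** the turning torque rose from about 0.15 to 1.7 N m at the stop. I turned the gripper about 114 degrees in all, more than the lock's travel plus play. The key therefore probably twisted a little in the pads while it stayed at the stop.

**Final hold:** the last readings were 14 N pressing down, 1.7 N m clockwise and a gripper opening of 0.105, which fits the key's head still being held.

**Other objects:** in the last scene picture they look unmoved. I judged this by eye and did not measure it.

**What disagreed:**
- **Arm drift:** small moves drifted and tilted the tool by up to about 0.24 rad. I spent several seconds bringing it back to vertical before inserting the key. The final tilt was about 0.04 rad.
- **Key offset:** estimates of the key's position in the hand differed by about 3 mm, so I aligned it by eye against the keyway in the wrist picture.

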